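# Lock the pallet clamp with the long T-key

## Robot

A 6-joint arm with a two-finger parallel gripper is mounted at the origin on a cart in front of the work surface, level with it; the furniture and walls round the work are solid. World frame = base frame: x ahead of the robot, y to its left, z up, the work surface at z = 0. Lengths are in m, angles in rad, forces in N, time in s.
With the tool pointing down it reaches from about 0.3 to 0.875 m from the base axis. Payload 6.4 kg.
Tool frame: the origin (TCP) lies midway between the tips of the shut fingers; the grasp point (between the pads) lies 19 mm behind it (ctrl.grip_point_offset is the distance from the TCP to the grasp point, in m); x points along the fingers, y is the direction in which the jaws open and shut, and the axes are right-handed (so a half turn about x gives the same grasp; the last joint's range is limited). The gripper opens to 85 mm and grips with 20 to 120 N. Pads are 22 mm wide; open, the fingers measure 114 mm over their backs; the gripper's body (76 mm by 85 mm) begins 54 mm behind the grasp point. The pads swing forward as they close: fully open they stand 13 mm farther back than shut.
Start: joints at [-1.364, 0.181, 1.607, -0, 1.354, -0.206], TCP at [0.231, -0.527, 0.231] pointing down, gripper open.
Joint ranges: [-2.99, 2.99], [-0.89, 2.07], [0.3, 2.58], [-1.14, 4.28], [0, 2.63], [-3.12, 3.12]. Speed limits (rad/s): [2.57, 2.57, 3.01, 3.14, 3.14, 3.14].

## Interface

Orientations are given as a unit quaternion [w, x, y, z].
In Python, from bench import ctrl gives the robot as it stands.
- The arm moves only by the tool apply_moves, never from a script. Its argument "deltas" is a list of rows, each an object with "delta_pos": the shift along the tool's x, y, z in units of 25 mm (1.0 is 25 mm), a list of three; "roll": the turn about the tool's x in units of 6 degrees (1.0 is 6 degrees). In form: [{"delta_pos": [dx, dy, dz], "roll": roll}, ...]. A call has 1 to 12 rows; each row is the pose to reach, as a shift and turn from the pose commanded when the call began, along the tool's axes at that moment; what a row does not reach only later rows make up. A row lasts 1/10 s, in which the tool goes at most 50 mm and 8.59 degrees, less where a joint would pass 70% of its speed; a pose out of reach is approached as far as the arm can. A call with a gripper value outside its range is refused whole. "hand" is the gripper command: -1 is shut, 1 is fully open, values between are in proportion, set as the call begins (left out, the last holds). The fingers move at their own pace and stop on an object; the grip force is fixed at half the most. Time passes only in rows, so rows that repeat a pose let the fingers close. It gives the time, the measured TCP pose, the force and the opening at its end, in the units of the state.
- ctrl.get_obs(): the state, without advancing time (a new reading comes with each control period).
- ctrl.camera(name): name is "side" or "top" or "wrist"; returns (picture, depth): 384x512x3 uint8, red, green, blue; 384x512 float32, m along the optical axis (not along the pixel's ray), 0 where there is no reading.
- ctrl.camera_info(name): a dict with "vfov" (degrees; the focal length in pixels is half the picture's height over the tangent of half this angle, whatever the lens; pixels are square), "cx", "cy" (the principal point, pixels), "world_to_cam" (4x4, takes a point from world to camera coordinates). Camera axes: x right, y up, looking along -z (the intrinsics and any distortion apply to the point x, -y, -z); pixel columns grow to the right and rows downward; lengths in m; the calibration is good to about 2 mm. The wrist camera is an equidistant fisheye: a pixel r from the principal point sees the ray r / f radians off the axis. A picture is of the moment at which its call begins: read the wrist's pose just before it. camera_info takes no time and is no camera call; for the wrist camera it gives the pose at the moment of the call.
- ctrl.hand_in(): hands the job in, once; it reports no verdict.
Trained networks look in the newest picture that a camera, given by its name, has taken for a name from the list of things; names that differ only in an ending like _2 or _b are one class to them, and where a whole thing is asked for, a point or a joint stands for the part that bears it (a point fixed in the world has none). Each returns a list of dicts, best first, with "p" (0 to 1); they miss things now and then, are a little off and sometimes report something else, mostly with a low value. They report only what shows in the picture. A call takes as long as a camera call. They do not tell look-alikes from the thing itself.
- ctrl.search_frame(camera, query): "at" ([column, row] in pixels, amid what is visible of it).
- ctrl.silhouettes(camera, query): "mask" (384x512 bool, what is visible of it) and "at" ([column, row] in pixels, amid what is visible of it).
The state is a dict: "time_s": time; "q": joint angles; "dq": joint speeds; "joint_efforts": joint torques, N m; "eef_pos": TCP position; "eef_rot": TCP orientation; "wrist_force": force on the tool from outside, world axes, zero at the start; "torque": the same for the moment, N m; "opening": opening from 0.0 (shut) to 1.0 (fully open).
Only numpy, scipy, OpenCV 4.12 (cv2) and the standard library are available. Lean on these libraries where they do the work, as an engineer would, in place of code of your own. Each camera call takes 0.05 s, during which the arm holds its last target.

## Task

Lock the pallet clamp: take the red-handled T-key from its forked stand, lower it down the slanting blue shaft, feel for the square stem hidden at the bottom until the key drops fully over it, and turn the stem clockwise to its stop so that the green pin stands fully up. Then draw the key out and hang it back upright in the fork of its stand by its collar. Do not drop the key, and leave the other things on the bench alone.

Things in the scene. Friction and masses are not known exactly. Their poses are not given: they have to be found in the camera images.
- t_key: The loose T-key, about 0.22 kg. Origin at the centre of its socket's open end; z is its axis, pointing from the socket to the handle, y runs along the handle. At the start it hangs upright by its collar in the stand. From the bottom: square socket, 10 mm round steel shank, round collar, red flat handle.
- key_grip (a point): Centre of the key's red flat handle, on the key's axis, 160 mm above the socket's open end. The handle is 80 mm long (y), 14 mm thick (x) and 32 mm high (z). Same axes as the key.
- key_tip (a point): Centre of the open lower end of the key's socket, same axes as the key. The socket is 26 mm deep, square inside, 15.2 mm across its flats, which are parallel to the key's x and y; outside it is 30 mm across at most.
- key_collar (a point): Centre of the underside of the key's round collar (48 mm across, 4 mm thick), on the key's axis, 135 mm above the socket's open end and 25 mm below the handle's centre.
- key_stand: The fixed key stand: grey base 120 x 100 mm, an upright behind, and on it a fork of two steel prongs whose tops are 160 mm above the bench, the highest part of the stand. Origin on the bench under the fork's centre; z up; the fork is open toward -x. The base spans x from -45 to 75 mm.
- seat (a point): Fork's centre at the height of the prongs' tops; the collar's underside rests here at the start, within 3 mm. Same axes as the stand. The prongs run from 31 mm in front (-x) to the upright 30 mm behind; each is 12 mm wide, with a free gap of 34 mm between them. The key's shank and socket pass through the gap from above or from the open side; the collar does not.
- clamp: The pallet clamp, fixed, on a steel base 175 x 170 x 16 mm. Origin on the bench; x points from the slanting blue shaft at its front (toward the robot) to the grey chuck with an aluminium pallet at its rear, 74 mm high; z up. The base spans x from -60 to 115 mm.
- mouth (a point): Centre of the mouth of the clamp's blue slanting shaft (fixed), 129 mm above the bench. z is the shaft's axis, pointing up out of the shaft, 30 degrees from vertical, leaning over the clamp's front toward the robot; y is level. The mouth is a funnel about 58 mm wide.
- bore (a point): Centre of the funnel's lower end, 24 mm down the axis from the mouth, same axes as mouth. From here the shaft is a round bore 34 mm wide down to its bottom.
- stem_seat (a point): Centre of the flat shoulder at the bottom of the shaft, 118 mm from the mouth along the axis, same axes as mouth (it does not turn). A brass square stem, 13 mm across flats, rises from it; it is straight for 12 mm and tapers to its tip at 20 mm. The socket's open end stands on this shoulder when the key is fully over the stem.
- stem_top (a point): Point on the axis 14 mm above the shoulder, axes as mouth, does not turn. Turned 0, the stem's flats are parallel to mouth's x and y. Its turn at the start is hidden: 0.02 to 0.98 rad clockwise (looking down the shaft). If the flats do not match, the key stops about here on the corners; lightly pressed, it drops once they match within about 0.15 rad.
- pin_top (a point): Top of the green indicator pin (11 mm across) in the grey post on the clamp's left, 67 mm above the bench. The stem turns clockwise (0.06 N m) with no effect up to 1.0 rad, then takes a cam along (0.2 N m) to a solid stop at 1.7 rad, and stays where left. From 1.0 to 1.7 rad the pin rises evenly by 14 mm. The key has 0.2 to 0.3 rad of play on the stem either way.
- gauge_weight: Bystander: cream knobbed weight, 33 x 33 x 46 mm, origin under its centre.
- hex_set: Bystander: red folding hex key set, 26 x 90 x 21 mm, origin under its centre.
Things that resemble listed ones, but are neither listed nor needed, are in the scene too. What is shaped like the t_key but purple or yellow is not meant.

How it is judged:
By the outcome, as a careful person would: the job done as asked, in the order asked, and still so for the second after the job is handed in, with the robot touching nothing.
It also fails if it takes over 72 s, if anything falls off the work surface, if the arm or the gripper's body presses on something with over 40 N, if the wrist force passes 120 N, or if a joint passes its speed limit or range.

## Working session

There is one attempt and no reset: what is moved stays moved. The work goes in short steps, Python scripts to look and compute and a tool call to move; the robot and the scene stay as the last step left them, time stands still between calls to the robot, and variables do not carry over. Pictures are saved under pics/ and viewed, and the job is handed in when it is done.

Besides the shell and the picture viewer there is one more tool, called after "Request:" in YAML: its name, and indented under it one key for each argument. apply_moves: Moves the arm, as the interface text tells. Its arguments: {"type":"object","properties":{"deltas":{"type":"array","items":{"type":"object","properties":{"delta_pos":{"type":"array","items":{"type":"number"}},"roll":{"type":"number"}}}},"hand":{"type":"number"}},"required":["deltas"]}

```bash
ls -la && mkdir -p pics && python3 - <<'E'
from bench import ctrl
import numpy as np, cv2
o=ctrl.get_obs()
for k,v in o.items(): print(k,np.round(v,4))
print(ctrl.grip_point_offset)
for n in ["side","top","wrist"]:
    i=ctrl.camera_info(n); print(n,i["vfov"],i["cx"],i["cy"]); print(np.round(i["world_to_cam"],4))
    print({k:v for k,v in i.items() if k not in("vfov","cx","cy","world_to_cam")})
    p,d=ctrl.camera(n)
    cv2.imwrite(f"pics/{n}0.png",p[:,:,::-1]); np.save(f"pics/{n}0_d.npy",d)
print(ctrl.get_obs()["time_s"])
E
```

```text
total 12
drwxr-xr-x  3 agent agent 4096 Dec  5 18:21 .
drwxr-xr-x 23 root  root  4096 Dec  5 18:21 ..
drwxr-xr-x  2 agent agent 4096 Dec  5 18:21 pics
time_s 0.0
q [-1.3643  0.1815  1.608  -0.      1.3538 -0.2063]
dq [ 0.0016 -0.0003 -0.0002  0.0002 -0.0014 -0.0001]
joint_efforts [ 8.00000e-04 -4.44875e+01 -3.51335e+01 -3.00000e-04  9.00000e-03
  0.00000e+00]
eef_pos [ 0.2306 -0.5262  0.2304]
eef_rot [-0.1443 -0.6921 -0.1455  0.6921]
wrist_force [-0.0794  0.3672 -1.0497]
torque [0.0482 0.0375 0.0005]
opening 1.0015
0.0187
side 52.940967728983885 254.5593645033674 190.63990119671266
[[ 0.8759 -0.4824  0.0087 -0.5868]
 [ 0.3122  0.5806  0.752  -0.1167]
 [-0.3678 -0.656   0.6591 -0.9957]
 [ 0.      0.      0.      1.    ]]
{}
top 51.13765343481786 255.65375389293035 201.6574913845863
[[-0.0664 -0.9978  0.0036 -0.2541]
 [ 0.9733 -0.064   0.2205 -0.5877]
 [-0.2197  0.0182  0.9754 -1.0409]
 [ 0.      0.      0.      1.    ]]
{}
wrist 65.70646984690485 252.16196960101047 191.0057680025023
[[ 0.4005 -0.9163 -0.0023 -0.5731]
 [ 0.8843  0.3871 -0.2609  0.034 ]
 [ 0.24    0.1025  0.9654 -0.3795]
 [ 0.      0.      0.      1.    ]]
{}
0.15
```

View pics/side0.png

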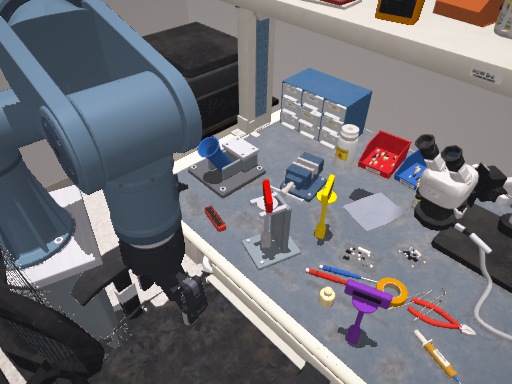

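View pics/top0.png

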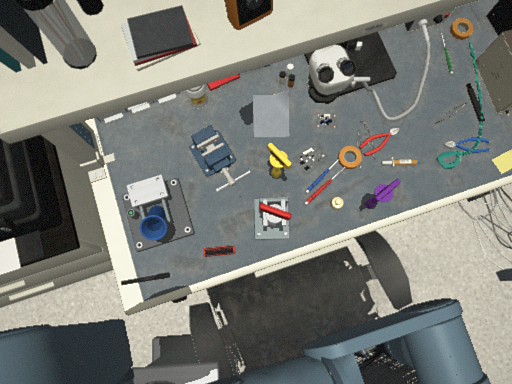

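View pics/wrist0.png

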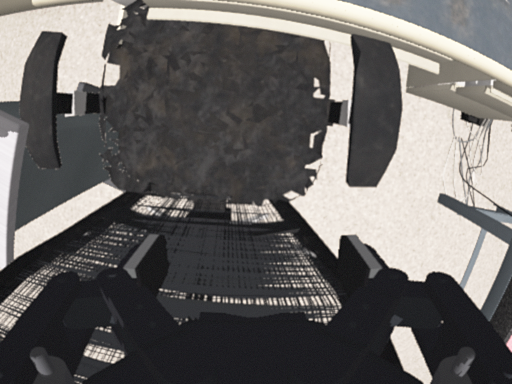

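```bash
cat > h.py <<'E'
from bench import ctrl
import numpy as np, cv2
from scipy.spatial.transform import Rotation as Rot
def K(i):
    return 192/np.tan(np.radians(i["vfov"])/2)
def rays(name,i,uv):
    uv=np.atleast_2d(uv).astype(float); f=K(i)
    x=(uv[:,0]-i["cx"])/f; y=(uv[:,1]-i["cy"])/f
    if name=="wrist":
        r=np.hypot(x,y); s=np.where(r>1e-9,np.tan(r)/np.maximum(r,1e-9),1); x,y=x*s,y*s
    return np.stack([x,-y,-np.ones_like(x)],1)   # cam coords per unit depth
def unproj(name,i,uv,d):
    c=rays(name,i,uv)*np.asarray(d).reshape(-1,1)
    M=np.linalg.inv(i["world_to_cam"]); return c@M[:3,:3].T+M[:3,3]
def proj(name,i,P):
    P=np.atleast_2d(P); M=i["world_to_cam"]; c=P@M[:3,:3].T+M[:3,3]
    x,y,z=c[:,0],-c[:,1],-c[:,2]; f=K(i)
    if name=="wrist":
        r=np.hypot(x,y); th=np.arctan2(r,z); s=np.where(r>1e-9,th/np.maximum(r,1e-9),0); return np.stack([i["cx"]+f*x*s,i["cy"]+f*y*s],1)
    return np.stack([i["cx"]+f*x/z,i["cy"]+f*y/z],1)
def cloud(name,i,d):
    v,u=np.mgrid[0:384,0:512]; uv=np.stack([u.ravel(),v.ravel()],1)
    return unproj(name,i,uv,d.ravel()).reshape(384,512,3)
def toolR():
    q=ctrl.get_obs()["eef_rot"]; return Rot.from_quat([q[1],q[2],q[3],q[0]]).as_matrix()
def save(n,p,crop=None,scale=1):
    if crop: u0,v0,u1,v1=crop; p=p[v0:v1,u0:u1]
    if scale!=1: p=cv2.resize(p,None,fx=scale,fy=scale,interpolation=cv2.INTER_CUBIC)
    cv2.imwrite(f"pics/{n}.png",p[:,:,::-1])
E
python3 - <<'E'
from h import *
for cam in ["top","side"]:
    i=ctrl.camera_info(cam); p,d=ctrl.camera(cam); np.savez(f"pics/{cam}1.npz",p=p,d=d)
    C=cloud(cam,i,d)
    print(cam, "bench z", np.nanmedian(C[...,2][(d>0)&(abs(C[...,2])<.02)]))
    for q in ["t_key","key_stand","clamp","gauge_weight","hex_set"]:
        for s in ctrl.silhouettes(cam,q)[:4]:
            m=s["mask"]&(d>0); P=C[m]
            if len(P)<3: continue
            print(q,round(s["p"],2),np.round(s["at"],0),m.sum(),"med",np.round(np.median(P,0),3),"lo",np.round(np.percentile(P,2,axis=0),3),"hi",np.round(np.percentile(P,98,axis=0),3))
    for q in ["key_grip","key_collar","mouth","pin_top","seat"]:
        for s in ctrl.search_frame(cam,q)[:4]:
            u,v=np.round(s["at"]).astype(int); print(q,round(s["p"],2),np.round(s["at"],1),np.round(C[v,u],3))
t=np.load("pics/top1.npz"); save("top_c1",t["p"],(110,130,420,280),2.5)
s=np.load("pics/side1.npz"); save("side_c1",s["p"],(170,110,400,350),2.5)
print(ctrl.get_obs()["time_s"])
E
```

```text
top bench z 0.002774227209771274
t_key 0.87 [278. 161.] 428 med [ 0.661 -0.354  0.154] lo [ 0.634 -0.38   0.011] hi [ 0.693 -0.332  0.179]
t_key 0.81 [382. 195.] 395 med [ 0.553 -0.617  0.142] lo [ 0.531 -0.646  0.02 ] hi [ 0.577 -0.588  0.179]
t_key 0.72 [275. 210.] 391 med [ 0.511 -0.333  0.19 ] lo [ 0.495 -0.365  0.059] hi [ 0.538 -0.302  0.204]
key_stand 0.55 [266. 225.] 991 med [ 0.507 -0.322  0.012] lo [ 0.473 -0.381  0.006] hi [ 0.579 -0.286  0.163]
clamp 0.75 [157. 210.] 3891 med [ 0.563 -0.019  0.025] lo [ 0.475 -0.097  0.008] hi [0.655 0.076 0.134]
clamp 0.53 [274. 210.] 392 med [ 0.511 -0.335  0.19 ] lo [ 0.495 -0.367  0.055] hi [ 0.536 -0.304  0.204]
gauge_weight 0.45 [339. 203.] 146 med [ 0.558 -0.52   0.03 ] lo [ 0.545 -0.539  0.001] hi [ 0.576 -0.508  0.048]
hex_set 0.78 [218. 249.] 275 med [ 0.448 -0.181  0.02 ] lo [ 0.436 -0.223  0.009] hi [ 0.46  -0.139  0.024]
key_grip 0.85 [276.9 161.9] [ 0.657 -0.354  0.138]
key_grip 0.75 [273.3 213.9] [ 0.51  -0.33   0.183]
key_grip 0.58 [383.2 197. ] [ 0.544 -0.621  0.137]
key_collar 0.85 [277.  164.4] [ 0.65  -0.354  0.14 ]
ke
[... 957 characters left out ...]
3 med [ 0.555 -0.53   0.029] lo [ 0.545 -0.54   0.003] hi [ 0.573 -0.511  0.047]
hex_set 0.77 [216. 218.] 272 med [ 0.445 -0.189  0.018] lo [ 0.436 -0.225  0.003] hi [ 0.458 -0.141  0.022]
key_grip 0.9 [362.  301.3] [ 0.549 -0.62   0.14 ]
key_grip 0.86 [323.2 198.5] [ 0.635 -0.381  0.163]
key_grip 0.73 [266.9 204.9] [ 0.495 -0.368  0.194]
key_grip 0.43 [213.1 153.1] [ 0.507 -0.056  0.126]
key_collar 0.96 [264.6 205.3] [ 0.498 -0.355  0.181]
key_collar 0.62 [323.3 202.2] [ 0.635 -0.383  0.153]
key_collar 0.55 [363.9 299. ] [ 0.548 -0.623  0.151]
mouth 0.61 [213.4 150.1] [ 0.53  -0.001  0.094]
pin_top 0.24 [270.3 244.4] [ 0.521 -0.347  0.035]
seat 0.78 [273.3 245.2] [ 0.538 -0.336  0.01 ]
1.25
```

View pics/top_c1.png

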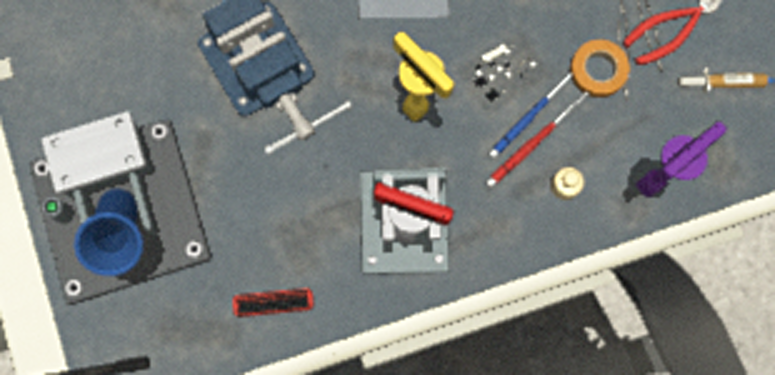

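View pics/side_c1.png

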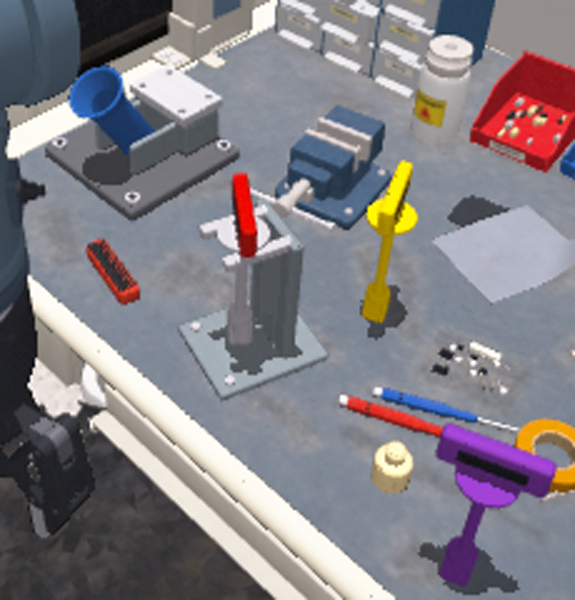

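```bash
python3 - <<'E'
from h import *
import colorsys
out={}
allP=[];allc=[]
for cam in ["top","side"]:
    z=np.load(f"pics/{cam}1.npz"); p,d=z["p"],z["d"]; i=ctrl.camera_info(cam)
    C=cloud(cam,i,d); m=d>0
    hsv=cv2.cvtColor(p,cv2.COLOR_RGB2HSV)
    reg=(C[...,0]>.42)&(C[...,0]<.72)&(C[...,1]>-.15)&(C[...,1]<.12)&m
    base=reg&(C[...,2]>.011)&(C[...,2]<.022)
    r=cv2.minAreaRect((C[base][:,:2]*1000).astype(np.float32)); print(cam,"clamp base",base.sum(),r, np.median(C[base][:,2]))
    blue=reg&(hsv[...,0]>95)&(hsv[...,0]<125)&(hsv[...,1]>130)&(C[...,2]>.03)
    B=C[blue]; print("blue",len(B),np.round(B.min(0),3),np.round(B.max(0),3))
    rim=B[B[:,2]>.105]; print("rim",len(rim),np.round(np.median(rim,0),4))
    np.save(f"pics/blue_{cam}.npy",B)
    pal=reg&(C[...,2]>.068)&(C[...,2]<.08)&(hsv[...,1]<60)
    r=cv2.minAreaRect((C[pal][:,:2]*1000).astype(np.float32)); print("pallet",pal.sum(),r,np.median(C[pal][:,2]))
    reg=(C[...,0]>.42)&(C[...,0]<.62)&(C[...,1]>-.42)&(C[...,1]<-.25)&m
    base=reg&(C[...,2]>.006)&(C[...,2]<.016)
    r=cv2.minAreaRect((C[base][:,:2]*1000).astype(np.float32)); print(cam,"stand base",base.sum(),r,np.median(C[base][:,2]))
    red=reg&((hsv[...,0]<8)|(hsv[...,0]>172))&(hsv[...,1]>150)&(C[...,2]>.15)
    R=C[red]; print("red",len(R),np.round(R.min(0),3),np.round(R.max(0),3))
    top=R[R[:,2]>R[:,2].max()-.012]; r=cv2.minAreaRect((top[:,:2]*1000).astype(np.float32)); print("handle top",len(top),r)
    c=top[:,:2].mean(0); w,v=np.linalg.eigh(np.cov(top[:,:2].T)); print("pca",np.round(c,4),np.degrees(np.arctan2(v[1,1],v[0,1])), np.median(top[:,2]))
    gr=reg&(C[...,2]>.15)&(C[...,2]<.170)&(hsv[...,1]<80)
    G=C[gr]; print("prongs/collar",len(G),np.round(G.min(0),3),np.round(G.max(0),3))
    pr=(C[...,0]>.55)&(C[...,0]<.66)&(C[...,1]>.02)&(C[...,1]<.12)&(hsv[...,0]>50)&(hsv[...,0]<80)&(hsv[...,1]>100)&m
    print("pin",pr.sum(), np.round(np.median(C[pr],0),4) if pr.sum() else None, np.argwhere(pr).mean(0) if pr.sum() else None)
E
```

```text
top clamp base 1851 ((578.7664794921875, -28.36016845703125), (241.13180541992188, 282.870361328125), 89.70588684082031) 0.016564335017135834
blue 647 [ 0.477 -0.057  0.03 ] [0.583 0.008 0.146]
rim 380 [ 0.5032 -0.019   0.1187]
pallet 838 ((609.1470336914062, 8.001663208007812), (86.02240753173828, 111.3839111328125), 14.253424644470215) 0.07419674066884452
top stand base 837 ((520.7910766601562, -335.34393310546875), (196.019775390625, 169.5335693359375), 0.22838282585144043) 0.009898076577280701
red 195 [ 0.495 -0.37   0.181] [ 0.535 -0.299  0.206]
handle top 170 ((514.4487915039062, -334.6612548828125), (78.40080261230469, 13.012056350708008), 65.03333282470703)
pca [ 0.514  -0.3342] 65.55209153213839 0.2009885725099242
prongs/collar 429 [ 0.485 -0.37   0.15 ] [ 0.56  -0.299  0.169]
pin 12 [0.5626 0.052  0.0668] [212.25       130.33333333]
side clamp base 1184 ((563.9417114257812, -31.317855834960938), (259.1369934082031, 235.31393432617188), 0.49656498432159424) 0.016401561112518392
blue 598 [ 0.478 -0.057  0.033] [0.58  0.01  0.145]
rim 325 [ 0.5126 -0.0078  0.121 ]
pallet 456 ((620.6372680664062, 6.38055419921875), (69.71492004394531, 104.95873260498047), 15.494830131530762) 0.07422601037379517
side stand base 1044 ((519.8439331054688, -343.87957763671875), (134.20477294921875, 156.08157348632812), 63.122989654541016) 0.010162309210106135
red 217 [ 0.494 -0.373  0.171] [ 0.534 -0.297  0.204]
handle top 170 ((515.0224609375, -333.81964111328125), (81.25664520263672, 13.164631843566895), 66.02989959716797)
pca [ 0.5121 -0.3392] 66.03674627000774 0.20049065221746665
prongs/collar 491 [ 0.485 -0.372  0.15 ] [ 0.56  -0.299  0.167]
pin 0 None None
```

```bash
python3 - <<'E'
from h import *
from scipy.optimize import least_squares
def biggest(m):
    n,l,s,c=cv2.connectedComponentsWithStats(m.astype(np.uint8),connectivity=4); k=1+np.argmax(s[1:,4]); return l==k
for cam in ["top","side"]:
    z=np.load(f"pics/{cam}1.npz"); p,d=z["p"],z["d"]; i=ctrl.camera_info(cam)
    C=cloud(cam,i,d); m=d>0
    for nm,bx,zr in [("clamp",(.42,.72,-.15,.12),(.013,.020)),("stand",(.42,.62,-.42,-.25),(.007,.013))]:
        reg=(C[...,0]>bx[0])&(C[...,0]<bx[1])&(C[...,1]>bx[2])&(C[...,1]<bx[3])&m&(C[...,2]>zr[0])&(C[...,2]<zr[1])
        reg=cv2.morphologyEx(reg.astype(np.uint8),cv2.MORPH_OPEN,np.ones((2,2)))
        b=biggest(reg); r=cv2.minAreaRect((C[b][:,:2]*1000).astype(np.float32)); print(cam,nm,b.sum(),np.round(r[0],1),np.round(r[1],1),round(r[2],2))
    # prongs top
    hsv=cv2.cvtColor(p,cv2.COLOR_RGB2HSV)
    reg=(C[...,0]>.45)&(C[...,0]<.60)&(C[...,1]>-.42)&(C[...,1]<-.25)&m&(abs(C[...,2]-.160)<.0025)&(hsv[...,1]<80)
    G=C[reg][:,:2]; r=cv2.minAreaRect((G*1000).astype(np.float32)); print("prong",len(G),np.round(r[0],1),np.round(r[1],1),round(r[2],2))
    for psi in [14.2,15.5]:
        a=np.array([-.5*np.cos(np.radians(psi)),-.5*np.sin(np.radians(psi)),np.cos(np.pi/6)])
        y=np.array([-np.sin(np.radians(psi)),np.cos(np.radians(psi)),0]); x=np.cross(y,a)
        B=np.load(f"pics/blue_{cam}.npy"); s=B@a; 
        smax=np.percentile(s,97); rim=B[(s>smax-.004)]
        X=np.stack([rim@x,rim@y],1); (cx,cy),rad=cv2.minEnclosingCircle((X*1000).astype(np.float32))
        print(psi,"smax",round(smax,4),len(rim),"circle",cx,cy,rad,"mouth",np.round((cx*x+cy*y)/1000+a*smax,4))
E
```

```text
top clamp 1155 [446.5 -83.6] [404.1 191.7] 32.15
top stand 357 [ 422.5 -329.1] [ 98.2 200.4] 85.5
prong 241 [ 521.9 -332.7] [70.7 72.5] 85.96
14.2 smax -0.1287 163 circle 484.0116882324219 -147.30442810058594 33.98849868774414 mouth [ 0.5049 -0.0242  0.1305]
15.5 smax -0.1269 162 circle 481.02178955078125 -158.248046875 33.983333587646484 mouth [ 0.5049 -0.0242  0.1306]
side clamp 1026 [ 439.4 -427.4] [992.8 229.7] 72.97
side stand 934 [ 399.9 -602.1] [669.9 144.6] 63.17
prong 254 [ 522.3 -334.5] [73.  72.8] 87.55
14.2 smax -0.1295 114 circle 483.36700439453125 -146.5896759033203 34.817630767822266 mouth [ 0.5045 -0.0235  0.1296]
15.5 smax -0.1278 116 circle 480.9398193359375 -157.80918884277344 34.56740951538086 mouth [ 0.5051 -0.0237  0.1298]
```

```bash
python3 - <<'E'
from h import *
def biggest(m):
    n,l,s,c=cv2.connectedComponentsWithStats(m.astype(np.uint8),connectivity=4); k=1+np.argmax(s[1:,4]); return l==k
R=toolR(); print(np.round(R,3)); print("tool y ang",np.degrees(np.arctan2(R[1,1],R[0,1])),"z ang",np.degrees(np.arctan2(R[1,2],R[0,2])))
i=ctrl.camera_info("wrist"); M=np.linalg.inv(i["world_to_cam"]); o=ctrl.get_obs()
print("wrist cam in tool", R.T@(M[:3,3]-o["eef_pos"]), "view dir", R.T@(-M[:3,2]))
for cam in ["top","side"]:
    z=np.load(f"pics/{cam}1.npz"); p,d=z["p"],z["d"]; i=ctrl.camera_info(cam)
    C=cloud(cam,i,d); m=d>0
    for nm,bx,zr in [("clamp",(.42,.72,-.15,.12),(.013,.020)),("stand",(.42,.62,-.42,-.25),(.007,.013))]:
        reg=(C[...,0]>bx[0])&(C[...,0]<bx[1])&(C[...,1]>bx[2])&(C[...,1]<bx[3])&m&(C[...,2]>zr[0])&(C[...,2]<zr[1])
        b=biggest(reg)&reg; 
        r=cv2.minAreaRect((C[b][:,:2]*1000).astype(np.float32)); print(cam,nm,b.sum(),np.round(r[0],1),np.round(r[1],1),round(r[2],2))
E
```

```text
[[ 0.     0.401 -0.916]
 [-0.    -0.916 -0.401]
 [-1.     0.    -0.   ]]
tool y ang -66.34782273412277 z ang -156.34782272785617
wrist cam in tool [-0.14342628 -0.00076107 -0.06561968] view dir [ 9.65267633e-01 -9.13282029e-04  2.61261482e-01]
top clamp 1443 [565.3  -9.2] [175.  169.7] 14.53
top stand 527 [ 530.6 -335.6] [100.6 120.6] 86.24
side clamp 1042 [564.9  -9.5] [175.4 170.9] 13.64
side stand 956 [ 530.9 -334.6] [100.6 121.4] 86.34
```

Candidates for the T-key (top picture): red handle at (275,210) in the forked stand, yellow at (278,161), and purple at (382,195). I choose the red one, hanging by its collar in the grey fork. The side crop shows it at crop (245,215) over the stand. I'll move above it and check it in a wrist close-up.

Request:
apply_moves:
  deltas:
    - {"delta_pos": [-1.4,0,-0.5],"roll": -0.5}
    - {"delta_pos": [-2.8,-0.3,-2.0],"roll": -1.6}
    - {"delta_pos": [-2.8,-0.7,-3.8],"roll": -2.8}
    - {"delta_pos": [-2.8,-1.05,-5.7],"roll": -4.0}
    - {"delta_pos": [-2.8,-1.4,-7.6],"roll": -5.2}
    - {"delta_pos": [-2.8,-1.75,-9.5],"roll": -6.2}
    - {"delta_pos": [-2.8,-2.1,-11.4],"roll": -7.0}
    - {"delta_pos": [-2.8,-2.4,-12.8],"roll": -7.0}
    - {"delta_pos": [-2.8,-2.48,-13.5],"roll": -7.0}
    - {"delta_pos": [-2.8,-2.48,-13.5],"roll": -7.0}
    - {"delta_pos": [-2.8,-2.48,-13.5],"roll": -7.0}
  hand: 1

```text
time_s: 2.35
eef_pos: [0.5145, -0.3351, 0.3011]
eef_rot: [-0.383, -0.594, -0.383, 0.594]
wrist_force: [-0.1, -0.2, -0.2]
opening: 1.001
```

```bash
python3 - <<'E'
from h import *
o=ctrl.get_obs(); R=toolR(); print(np.round(o["eef_pos"],4), np.round(R,3), np.round(o["q"],3))
print("y ang",np.degrees(np.arctan2(R[1,1],R[0,1])))
i=ctrl.camera_info("wrist"); p,d=ctrl.camera("wrist"); save("w2",p); np.savez("pics/w2.npz",p=p,d=d)
C=cloud("wrist",i,d); m=d>0
hsv=cv2.cvtColor(p,cv2.COLOR_RGB2HSV)
reg=m&(abs(C[...,0]-.515)<.08)&(abs(C[...,1]+.334)<.08)
red=reg&((hsv[...,0]<8)|(hsv[...,0]>172))&(hsv[...,1]>150)&(C[...,2]>.15)
T=C[red]; print(len(T), T.min(0),T.max(0))
top=T[T[:,2]>.194]; r=cv2.minAreaRect((top[:,:2]*1000).astype(np.float32)); print("handle top",len(top),np.round(r[0],1),np.round(r[1],1),r[2],np.median(top[:,2]))
gr=reg&(C[...,2]>.154)&(C[...,2]<.162)&(hsv[...,1]<80)
G=C[gr]; print("prong",len(G)); 
# stand-frame extents
ps=np.radians(-3.7); X=np.array([np.cos(ps),np.sin(ps)]); Y=np.array([-X[1],X[0]]); g=(G[:,:2]-[.5157,-.3341]); gx=g@X; gy=g@Y
print(np.round(np.percentile(gx,[1,5,50,95,99])*1000,1),np.round(np.percentile(gy,[1,5,50,95,99])*1000,1))
for lo,hi in [(-.04,-.0205),(.0205,.04)]:
    s=(gy>lo)&(gy<hi); r=cv2.minAreaRect((G[s][:,:2]*1000).astype(np.float32)); print(s.sum(),np.round(r[0],1),np.round(r[1],1),r[2])
E
```

```text
[ 0.5145 -0.3351  0.3011] [[-0.001  0.911 -0.412]
 [-0.    -0.412 -0.911]
 [-1.    -0.001  0.001]] [-7.700e-01  2.200e-01  1.421e+00 -1.000e-03  1.502e+00 -3.450e-01]
y ang -24.350106535994115
1328 [ 0.4952912  -0.36922201  0.18253768] [ 0.58352939 -0.29564245  0.36395404]
handle top 1313 [ 544.8 -344.9] [77.5 77.3] 66.57884979248047 0.2014528516930471
prong 1704
[-29.6 -26.7  29.4  40.3  41.4] [-31.8 -26.6   9.2  32.1  37.5]
349 [ 520.  -361.3] [13.5 72.9] 85.02198028564453
641 [ 522.5 -305.3] [18.6 72.9] 87.88189697265625
```

View pics/w2.png

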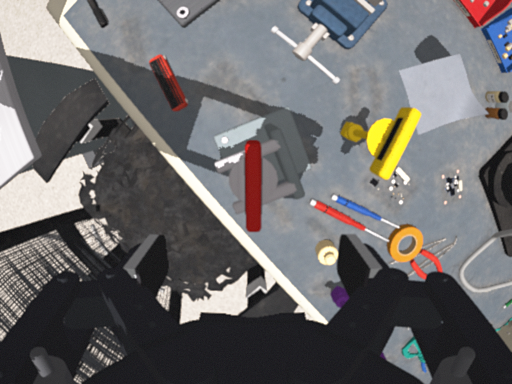

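```bash
python3 - <<'E'
from h import *
i=ctrl.camera_info("wrist"); z=np.load("pics/w2.npz"); p,d=z["p"],z["d"]
C=cloud("wrist",i,d); m=d>0
hsv=cv2.cvtColor(p,cv2.COLOR_RGB2HSV)
reg=m&(abs(C[...,0]-.515)<.08)&(abs(C[...,1]+.334)<.08)
red=reg&((hsv[...,0]<8)|(hsv[...,0]>172))&(hsv[...,1]>120)
T=C[red]; top=T[(T[:,2]>.1985)&(T[:,2]<.206)]; r=cv2.minAreaRect((top[:,:2]*1000).astype(np.float32)); print("handle top",len(top),np.round(r[0],1),np.round(r[1],1),r[2],np.median(top[:,2]))
c=np.median(top[:,:2],0); w,v=np.linalg.eigh(np.cov(top[:,:2].T)); print(c,top[:,:2].mean(0),np.degrees(np.arctan2(v[1,1],v[0,1])))
R=toolR(); o=ctrl.get_obs(); t=np.array([*np.array(r[0])/1000,.19-.0187])-o["eef_pos"]; print("delta tool mm",np.round(R.T@t*1000,1),"units",np.round(R.T@t/.025,2))
col=reg&(C[...,2]>.1615)&(C[...,2]<.168)&(hsv[...,1]<90); G=C[col][:,:2]*1000
(cx,cy),rad=cv2.minEnclosingCircle(G.astype(np.float32)); print("collar",len(G),cx,cy,rad)
E
```

```text
handle top 1314 [ 514.3 -333.2] [77.8 12.8] 65.92071533203125 0.20151784956315355
[ 0.51563399 -0.33089507] [ 0.51533138 -0.33156788] 65.91305571691687
delta tool mm [129.8  -0.7  -2.3] units [ 5.19 -0.03 -0.09]
collar 1309 523.0787353515625 -332.4164733886719 45.3128776550293
```

Request:
apply_moves:
  deltas:
    - {"delta_pos": [1.5,-0.03,-0.09],"roll": 0}
    - {"delta_pos": [3.0,-0.03,-0.09],"roll": 0}
    - {"delta_pos": [4.3,-0.03,-0.09],"roll": 0}
    - {"delta_pos": [5.0,-0.03,-0.09],"roll": 0}
    - {"delta_pos": [5.2,-0.03,-0.09],"roll": 0}
    - {"delta_pos": [5.2,-0.03,-0.09],"roll": 0}
  hand: 1

```text
time_s: 3.0
eef_pos: [0.5141, -0.3331, 0.171]
eef_rot: [-0.382, -0.594, -0.383, 0.595]
wrist_force: [0.4, -0.5, 1.2]
opening: 1.001
```

Request:
apply_moves:
  deltas:
    - {"delta_pos": [0,0,0],"roll": 0}
    - {"delta_pos": [0,0,0],"roll": 0}
    - {"delta_pos": [0,0,0],"roll": 0}
    - {"delta_pos": [0,0,0],"roll": 0}
    - {"delta_pos": [0,0,0],"roll": 0}
    - {"delta_pos": [0,0,0],"roll": 0}
    - {"delta_pos": [0,0,0],"roll": 0}
  hand: -1

```text
time_s: 3.7
eef_pos: [0.5156, -0.3323, 0.1719]
eef_rot: [0.384, 0.594, 0.383, -0.594]
wrist_force: [0.9, 0.2, 3.9]
opening: 0.153
```

Request:
apply_moves:
  deltas:
    - {"delta_pos": [-0.2,0,0],"roll": 0}
    - {"delta_pos": [-0.4,0,0],"roll": 0}
    - {"delta_pos": [-0.5,0,0],"roll": 0}
    - {"delta_pos": [-0.5,-0.4,0.15],"roll": 0}
    - {"delta_pos": [-0.5,-1.1,0.41],"roll": 0}
    - {"delta_pos": [-0.5,-1.9,0.71],"roll": 0}
    - {"delta_pos": [-0.5,-2.6,0.98],"roll": 0}
    - {"delta_pos": [-0.5,-3.0,1.13],"roll": 0}
    - {"delta_pos": [-0.5,-3.0,1.13],"roll": 0}
  hand: -1

```text
time_s: 4.6
eef_pos: [0.4339, -0.3268, 0.1837]
eef_rot: [-0.383, -0.594, -0.383, 0.595]
wrist_force: [0.2, 0.3, -2.5]
opening: 0.152
```

```bash
python3 - <<'E'
from h import *
o=ctrl.get_obs(); print(o["time_s"],np.round(o["eef_pos"],4),np.round(o["wrist_force"],2),np.round(o["opening"],3))
p,d=ctrl.camera("side"); save("s3",p,(150,100,390,340),2.5); np.savez("pics/s3.npz",p=p,d=d)
E
```

```text
4.6 [ 0.4339 -0.3268  0.1837] [ 0.16  0.32 -2.52] 0.152
```

View pics/s3.png

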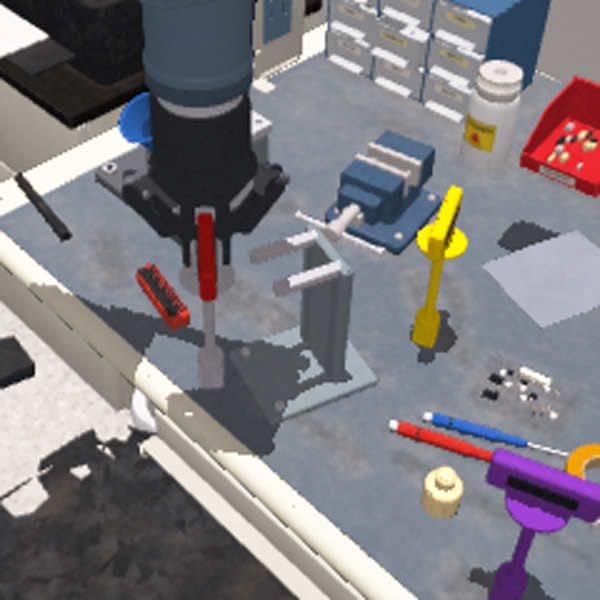

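Request:
apply_moves:
  deltas:
    - {"delta_pos": [-1.2,0,0],"roll": 0}
    - {"delta_pos": [-2.8,0,-0.2],"roll": 0.4}
    - {"delta_pos": [-4.2,-0.15,-1.0],"roll": 1.4}
    - {"delta_pos": [-4.9,-0.45,-2.4],"roll": 2.7}
    - {"delta_pos": [-4.9,-0.75,-4.1],"roll": 4.0}
    - {"delta_pos": [-4.9,-1.05,-5.9],"roll": 5.3}
    - {"delta_pos": [-4.9,-1.35,-7.7],"roll": 6.6}
    - {"delta_pos": [-4.9,-1.65,-9.5],"roll": 7.8}
    - {"delta_pos": [-4.9,-1.9,-11.0],"roll": 8.58}
    - {"delta_pos": [-4.9,-2.1,-12.1],"roll": 8.58}
    - {"delta_pos": [-4.9,-2.14,-12.39],"roll": 8.58}
    - {"delta_pos": [-4.9,-2.14,-12.39],"roll": 8.58}
  hand: -1

```text
time_s: 5.85
eef_pos: [0.5147, -0.0217, 0.3063]
eef_rot: [0.088, 0.702, 0.088, -0.702]
wrist_force: [0.4, -1.1, -2.2]
opening: 0.152
```

```bash
python3 - <<'E'
from h import *
o=ctrl.get_obs(); R=toolR(); print(o["time_s"],np.round(o["eef_pos"],4),np.round(o["wrist_force"],2),np.round(o["opening"],3),np.round(o["q"],3))
print(np.round(R,3),"y ang",np.degrees(np.arctan2(R[1,1],R[0,1])))
for cam in ["side","top","wrist"]:
    i=ctrl.camera_info(cam); p,d=ctrl.camera(cam); save(cam+"4",p,(150,60,310,220) if cam=="side" else ((90,150,250,310) if cam=="top" else None),3 if cam!="wrist" else 1.0); np.savez(f"pics/{cam}4.npz",p=p,d=d)
    C=cloud(cam,i,d); hsv=cv2.cvtColor(p,cv2.COLOR_RGB2HSV)
    red=(d>0)&((hsv[...,0]<8)|(hsv[...,0]>172))&(hsv[...,1]>120)&(np.linalg.norm(C[...,:2]-o["eef_pos"][:2],axis=2)<.06)&(C[...,2]>.2)
    if red.sum()>5:
        T=C[red]; print(cam,red.sum(),np.round(T.min(0),3),np.round(T.max(0),3))
    if cam=="side":
        gray=(d>0)&(np.linalg.norm(C[...,:2]-o["eef_pos"][:2],axis=2)<.025)&(C[...,2]<.27)&(C[...,2]>.12)&(hsv[...,1]<90)
        T=C[gray]
        for a in np.arange(.145,.27,.01):
            s=(T[:,2]>a)&(T[:,2]<a+.01)
            if s.sum(): print(round(a,3),s.sum(),np.round(T[s][:,:2].mean(0),4))
        print("low",T[:,2].min())
E
```

```text
5.85 [ 0.5147 -0.0217  0.3063] [ 0.38 -1.1  -2.18] 0.152 [-0.273 -0.01   1.661 -0.     1.491  1.048]
[[ 0.     0.248 -0.969]
 [-0.    -0.969 -0.248]
 [-1.     0.    -0.   ]] y ang -75.66646635822273
side 224 [ 0.474 -0.055  0.305] [ 0.552 -0.017  0.353]
0.145 1 [ 0.5327 -0.0159]
0.155 14 [ 0.5103 -0.0296]
0.165 35 [ 0.5106 -0.0296]
0.175 35 [ 0.5111 -0.0299]
0.185 36 [ 0.5109 -0.028 ]
0.195 30 [ 0.5132 -0.0254]
0.205 10 [ 0.5124 -0.0256]
0.215 13 [ 0.5122 -0.0251]
0.225 14 [ 0.5121 -0.0243]
0.235 12 [ 0.5134 -0.0259]
0.245 13 [ 0.5125 -0.0251]
0.255 15 [ 0.5118 -0.0247]
0.265 6 [ 0.5122 -0.0254]
low 0.13739783457423116
top 160 [ 0.474 -0.04   0.31 ] [ 0.511 -0.018  0.382]
wrist 4504 [ 0.485 -0.036  0.308] [ 0.552 -0.008  0.383]
```

View pics/side4.png

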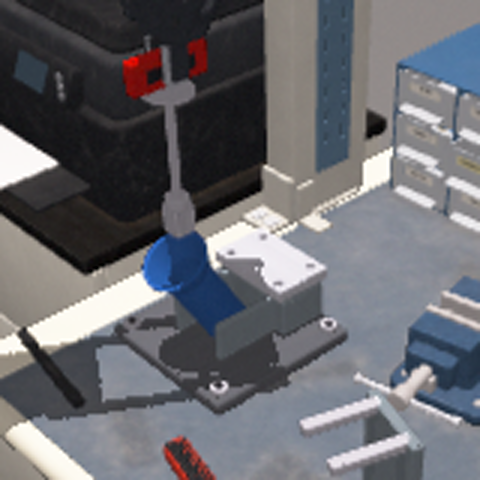

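View pics/wrist4.png

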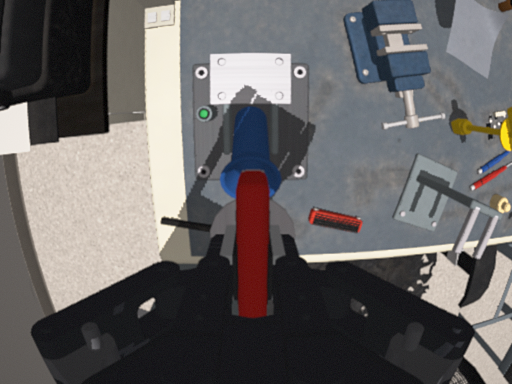

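View pics/top4.png

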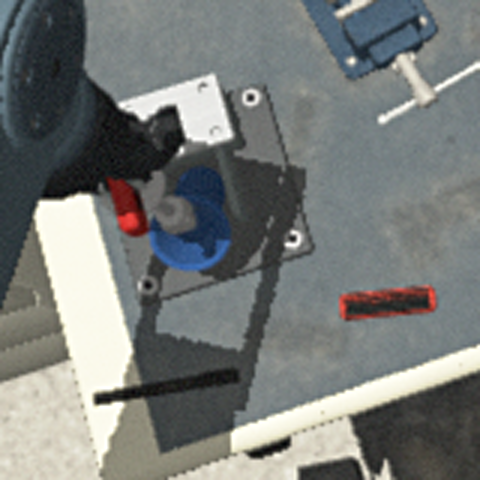

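Request:
apply_moves:
  deltas:
    - {"delta_pos": [0.6,0,0.12],"roll": 0}
    - {"delta_pos": [1.3,0,0.12],"roll": 0}
    - {"delta_pos": [1.8,0,0.12],"roll": 0}
    - {"delta_pos": [2.06,0,0.12],"roll": 0}
    - {"delta_pos": [2.06,0,0.12],"roll": 0}
    - {"delta_pos": [2.07,0,0.4],"roll": 0}
    - {"delta_pos": [2.09,0,0.66],"roll": 0}
    - {"delta_pos": [2.12,0,0.94],"roll": 0}
    - {"delta_pos": [2.18,0,1.21],"roll": 0}
    - {"delta_pos": [2.18,0,1.21],"roll": 0}
  hand: -1

```text
time_s: 7.0
eef_pos: [0.4858, -0.0304, 0.2549]
eef_rot: [0.088, 0.704, 0.087, -0.7]
wrist_force: [1.4, 1.5, 10.3]
opening: 0.157
```

```bash
cat >> h.py <<'E'
M0=np.array([.5050,-.0240,.129]); PS=np.radians(14.3); EX=np.array([np.cos(PS),np.sin(PS),0]); EY=np.array([-np.sin(PS),np.cos(PS),0])
def uvz(P):
    P=np.atleast_2d(P); q=P-M0; return np.round(np.stack([q@EX,q@EY,P[:,2]],1)*1000,1)
def state():
    o=ctrl.get_obs(); R=toolR(); g=o["eef_pos"]-R[:,0]*.0187
    print("t",round(o["time_s"],2),"tcp",np.round(o["eef_pos"],4),"G(u,v,z)",uvz(g)[0],"F",np.round(o["wrist_force"],1),"op",round(o["opening"]*85,1),"yaw",round(np.degrees(np.arctan2(R[1,1],R[0,1])),1),"q6",round(o["q"][5],2))
    return o
E
python3 - <<'E'
from h import *
o=state(); print(o["torque"])
p,d=ctrl.camera("side"); save("s5",p,(150,60,310,220),3); np.savez("pics/s5.npz",p=p,d=d)
E
```

```text
t 7.0 tcp [ 0.4858 -0.0304  0.2549] G(u,v,z) [-20.2  -1.4 273.6] F [ 1.4  1.5 10.3] op 13.3 yaw -75.8 q6 1.02
[ 0.75684004 -0.40186482  0.03092462]
```

View pics/s5.png

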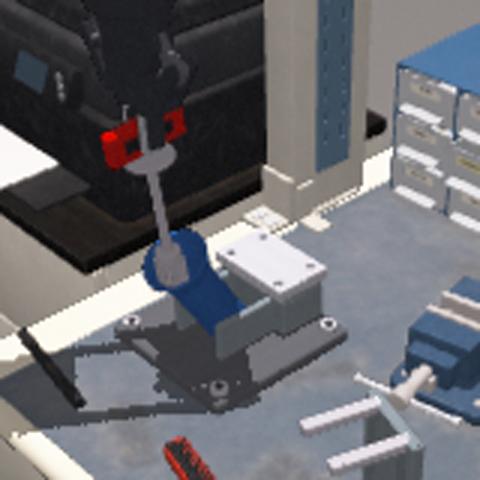

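Request:
apply_moves:
  deltas:
    - {"delta_pos": [0.06,0,0.26],"roll": 0}
    - {"delta_pos": [0.12,0,0.52],"roll": 0}
    - {"delta_pos": [0.21,0,0.78],"roll": 0}
    - {"delta_pos": [0.3,0,1.03],"roll": 0}
    - {"delta_pos": [0.4,0,1.29],"roll": 0}
    - {"delta_pos": [0.51,0,1.54],"roll": 0}
    - {"delta_pos": [0.63,0,1.78],"roll": 0}
    - {"delta_pos": [0.76,0,2.02],"roll": 0}
    - {"delta_pos": [0.76,0,2.02],"roll": 0}
  hand: -1

```text
time_s: 7.95
eef_pos: [0.4358, -0.0425, 0.234]
eef_rot: [0.088, 0.703, 0.087, -0.701]
wrist_force: [2.3, 2.4, 1.7]
opening: 0.154
```

```bash
python3 - <<'E'
from h import *
o=state(); print(np.round(o["torque"],2))
for cam in ["side","wrist"]:
    i=ctrl.camera_info(cam); p,d=ctrl.camera(cam); save(cam+"6",p,(150,60,310,220) if cam=="side" else None,3 if cam=="side" else 1); np.savez(f"pics/{cam}6.npz",p=p,d=d)
    C=cloud(cam,i,d); hsv=cv2.cvtColor(p,cv2.COLOR_RGB2HSV)
    Q=(C-M0); U=Q@EX*1000; V=Q@EY*1000; Z=C[...,2]*1000
    red=(d>0)&((hsv[...,0]<8)|(hsv[...,0]>172))&(hsv[...,1]>120)&(abs(V)<25)&(U>-140)&(U<20)&(Z>190)&(Z<310)
    A=np.stack([U[red],Z[red]],1); 
    if len(A)>20:
        r=cv2.minAreaRect(A.astype(np.float32)); print(cam,"handle uz rect",len(A),np.round(r[0],1),np.round(r[1],1),round(r[2],1))
    if cam=="side":
        g=(d>0)&(hsv[...,1]<90)&(abs(V)<30)&(U>-80)&(U<30)&(Z>128)&(Z<225)
        A=np.stack([U[g],Z[g]],1); print(len(A))
        for a in range(130,225,10):
            s=(A[:,1]>a)&(A[:,1]<=a+10)
            if s.sum(): print(a+5,s.sum(),np.round(A[s,0].mean(),1),np.round([A[s,0].min(),A[s,0].max()],1))
E
```

```text
t 7.95 tcp [ 0.4358 -0.0425  0.234 ] G(u,v,z) [-71.7  -0.9 252.7] F [2.3 2.4 1.7] op 13.1 yaw -75.8 q6 0.95
[ 0.58 -0.79  0.12]
side handle uz rect 170 [-69.8 251.5] [79.3 33. ] 27.0
162
135 40 -10.8 [-20.6   5.2]
145 23 -8.5 [-19.8  -0.5]
155 12 -19.4 [-24.1 -12.3]
165 11 -24.0 [-29.4 -19. ]
175 10 -30.8 [-34.9 -24.4]
185 13 -35.1 [-41.1 -29.4]
195 10 -41.7 [-45.5 -35.7]
205 13 -45.5 [-51.9 -38.8]
215 4 -63.3 [-78.1 -48.3]
225 22 -73.3 [-77.6 -67.1]
wrist handle uz rect 4699 [-70.3 264.6] [82.1 29. ] 7.5
```

View pics/side6.png

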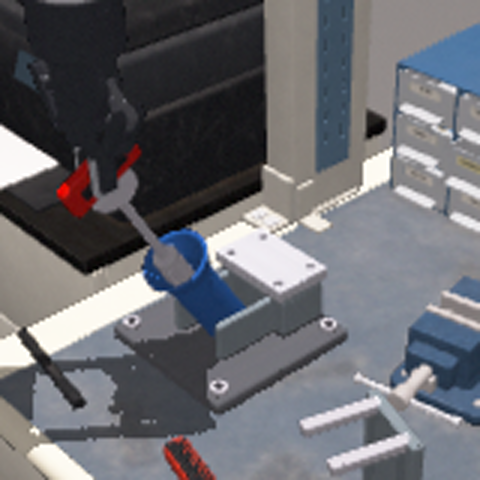

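View pics/wrist6.png

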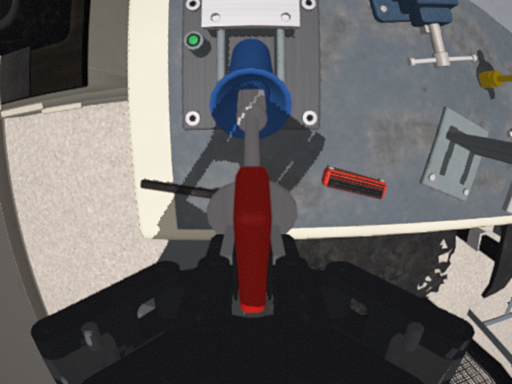

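Request:
apply_moves:
  deltas:
    - {"delta_pos": [0.17,0,-0.1],"roll": 0}
    - {"delta_pos": [0.35,0,-0.2],"roll": 0}
    - {"delta_pos": [0.52,0,-0.3],"roll": 0}
    - {"delta_pos": [0.69,0,-0.4],"roll": 0}
    - {"delta_pos": [0.87,0,-0.5],"roll": 0}
    - {"delta_pos": [1.04,0,-0.6],"roll": 0}
    - {"delta_pos": [1.21,0,-0.7],"roll": 0}
    - {"delta_pos": [1.39,0,-0.8],"roll": 0}
    - {"delta_pos": [1.56,0,-0.9],"roll": 0}
    - {"delta_pos": [1.73,0,-1.0],"roll": 0}
  hand: -1

```text
time_s: 9.05
eef_pos: [0.4604, -0.0363, 0.1892]
eef_rot: [0.087, 0.702, 0.087, -0.702]
wrist_force: [2.4, 3.3, 3.5]
opening: 0.156
```

```bash
cat >> h.py <<'E'
def keypose(tag,save_it=True):
    """handle rectangle in (u,z) from side cam, and 3D handle fit"""
    cam="side"; i=ctrl.camera_info(cam); p,d=ctrl.camera(cam); np.savez(f"pics/{cam}{tag}.npz",p=p,d=d)
    save("side"+tag,p,(150,60,310,220),3)
    C=cloud(cam,i,d); hsv=cv2.cvtColor(p,cv2.COLOR_RGB2HSV)
    Q=(C-M0); U=Q@EX*1000; V=Q@EY*1000; Z=C[...,2]*1000
    red=(d>0)&((hsv[...,0]<8)|(hsv[...,0]>172))&(hsv[...,1]>120)&(abs(V)<60)&(U>-140)&(U<60)&(Z>140)&(Z<310)
    A=np.stack([U[red],Z[red]],1)
    if len(A)>20:
        r=cv2.minAreaRect(A.astype(np.float32)); print("handle uz rect",len(A),np.round(r[0],1),np.round(r[1],1),round(r[2],1))
    return C,red,p,d
E
python3 - <<'E'
from h import *
o=state(); print(np.round(o["torque"],2)); keypose("7")
E
```

```text
t 9.05 tcp [ 0.4604 -0.0363  0.1892] G(u,v,z) [-46.2  -0.9 207.9] F [2.4 3.3 3.5] op 13.3 yaw -75.8 q6 0.99
[ 1.04 -1.04  0.17]
handle uz rect 146 [-47.8 211.5] [76.8 44.8] 29.4
```

View pics/side7.png

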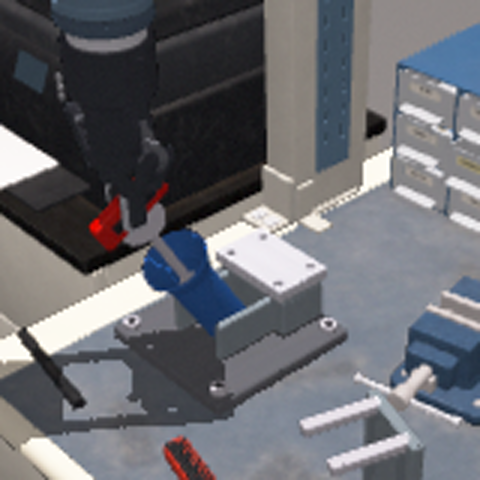

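Request:
apply_moves:
  deltas:
    - {"delta_pos": [0.17,-0.04,-0.1],"roll": 0}
    - {"delta_pos": [0.35,-0.04,-0.2],"roll": 0}
    - {"delta_pos": [0.52,-0.04,-0.3],"roll": 0}
    - {"delta_pos": [0.69,-0.04,-0.4],"roll": 0}
    - {"delta_pos": [0.87,-0.04,-0.5],"roll": 0}
    - {"delta_pos": [0.87,-0.04,-0.5],"roll": 0}
  hand: -1

```text
time_s: 9.7
eef_pos: [0.472, -0.0323, 0.1669]
eef_rot: [-0.087, -0.702, -0.087, 0.702]
wrist_force: [3.2, 1.9, -1.9]
opening: 0.155
```

```bash
python3 - <<'E'
from h import *
o=state(); print(np.round(o["torque"],2)); keypose("8")
E
```

```text
t 9.7 tcp [ 0.472  -0.0323  0.1669] G(u,v,z) [-3.400e+01  1.000e-01  1.856e+02] F [ 3.2  1.9 -1.9] op 13.1 yaw -75.8 q6 1.0
[ 0.26 -0.99 -0.  ]
handle uz rect 142 [-35.8 186.5] [77.2 46.4] 38.0
```

Request:
apply_moves:
  deltas:
    - {"delta_pos": [0.09,0,-0.05],"roll": 0}
    - {"delta_pos": [0.17,0,-0.1],"roll": 0}
    - {"delta_pos": [0.26,0,-0.15],"roll": 0}
    - {"delta_pos": [0.26,0,-0.15],"roll": 0}
  hand: -1

```text
time_s: 10.15
eef_pos: [0.4762, -0.0315, 0.1614]
eef_rot: [0.087, 0.702, 0.087, -0.701]
wrist_force: [3.7, 0.5, -0.2]
opening: 0.152
```

```bash
python3 - <<'E'
from h import *
o=state(); print(np.round(o["torque"],2)); 
E
```

```text
t 10.15 tcp [ 0.4762 -0.0315  0.1614] G(u,v,z) [-29.8  -0.2 180.1] F [ 3.7  0.5 -0.2] op 12.9 yaw -75.8 q6 1.01
[ 0.25 -0.98 -0.  ]
```

Request:
apply_moves:
  deltas:
    - {"delta_pos": [0.09,0,-0.05],"roll": 0}
    - {"delta_pos": [0.17,0,-0.1],"roll": 0}
    - {"delta_pos": [0.17,0,-0.1],"roll": 0}
  hand: -1

```text
time_s: 10.45
eef_pos: [0.4789, -0.0309, 0.1581]
eef_rot: [0.087, 0.702, 0.087, -0.701]
wrist_force: [2.4, 1.5, 4.6]
opening: 0.152
```

```bash
python3 - <<'E'
from h import *
o=state(); print(np.round(o["torque"],2)); keypose("9")
E
```

```text
t 10.45 tcp [ 0.4789 -0.0309  0.1581] G(u,v,z) [-27.   -0.2 176.8] F [2.4 1.5 4.6] op 12.9 yaw -75.8 q6 1.01
[ 0.58 -1.01  0.03]
handle uz rect 136 [-34.1 178.2] [71.9 71.4] 50.1
```

View pics/side9.png

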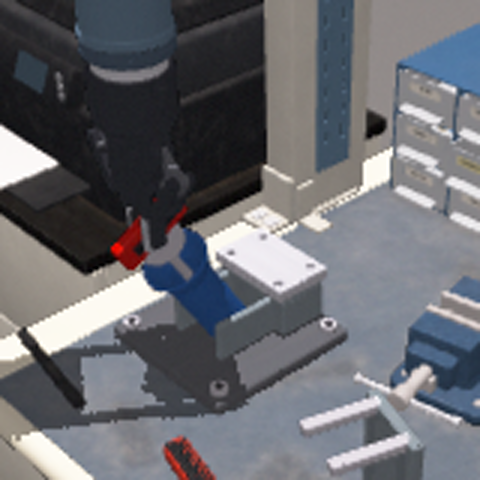

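Request:
apply_moves:
  deltas:
    - {"delta_pos": [0,0,0],"roll": 0}
    - {"delta_pos": [0,0,0],"roll": 0}
    - {"delta_pos": [0,0,0],"roll": 0}
    - {"delta_pos": [0,0,0],"roll": 0}
  hand: -0.3

```text
time_s: 10.9
eef_pos: [0.4775, -0.0308, 0.1565]
eef_rot: [-0.087, -0.701, -0.087, 0.702]
wrist_force: [-0.4, 0.9, -0.1]
opening: 0.347
```

```bash
cat >> h.py <<'E'
def handle(tag,ex=None):
    """red handle points from wrist+side+top cams, in mouth frame (x,y,z along axis from mouth)"""
    a=-.5*EX+np.array([0,0,np.cos(np.pi/6)]); xm=np.cross(EY,a)
    P=[]
    for cam in ["wrist","side","top"]:
        i=ctrl.camera_info(cam); p,d=ctrl.camera(cam); np.savez(f"pics/{cam}{tag}.npz",p=p,d=d)
        save(cam+tag,p,(150,60,310,220) if cam=="side" else ((90,150,250,310) if cam=="top" else None),3 if cam!="wrist" else 1)
        C=cloud(cam,i,d); hsv=cv2.cvtColor(p,cv2.COLOR_RGB2HSV)
        Q=(C-M0); m=np.stack([Q@xm,Q@EY,Q@a],-1)*1000
        red=(d>0)&((hsv[...,0]<8)|(hsv[...,0]>172))&(hsv[...,1]>120)&(np.hypot(m[...,0],m[...,1])<60)&(m[...,2]>5)&(m[...,2]<140)
        T=m[red]
        if len(T)>15:
            z=np.percentile(T[:,2],[2,50,98]); top=T[T[:,2]>z[2]-4]
            w,v=np.linalg.eigh(np.cov(T[:,:2].T)); ang=np.degrees(np.arctan2(v[1,1],v[0,1]))
            r=cv2.minAreaRect(T[:,:2].astype(np.float32))
            print(cam,len(T),"z 2/50/98",np.round(z,1),"xy rect",np.round(r[0],1),np.round(r[1],1),round(r[2],1),"pca ang",round(ang,1))
E
python3 - <<'E'
from h import *
o=state(); handle("10")
E
```

```text
t 10.9 tcp [ 0.4775 -0.0308  0.1565] G(u,v,z) [-28.3   0.2 175.2] F [-0.4  0.9 -0.1] op 29.5 yaw -75.8 q6 1.01
wrist 3616 z 2/50/98 [34.3 54.7 62.9] xy rect [-20.3  -3.1] [24.5 79.9] 78.3 pca ang 166.4
side 191 z 2/50/98 [28.2 50.5 60.8] xy rect [-21.5  -0.4] [75.8 32.5] 4.7 pca ang 171.2
top 121 z 2/50/98 [43.8 55.5 61.8] xy rect [-32.6   1.5] [13.5 54.4] 77.7 pca ang 168.2
```

View pics/wrist10.png

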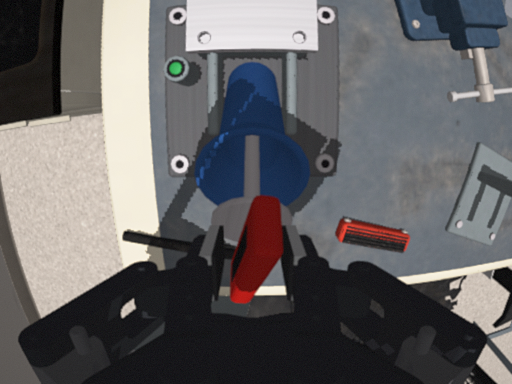

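View pics/side10.png

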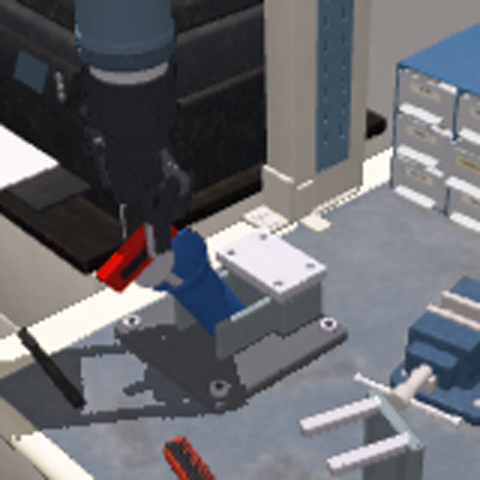

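```bash
cat >> h.py <<'E'
from scipy.optimize import least_squares
A_UP=-.5*EX+np.array([0,0,np.cos(np.pi/6)]); XM=np.cross(EY,A_UP); RM=np.stack([XM,EY,A_UP],1)  # mouth axes (cols) in world
def redpts(tag,cams=("wrist","side","top"),ctr=None,rad=.06):
    out=[]
    for cam in cams:
        z=np.load(f"pics/{cam}{tag}.npz"); p,d=z["p"],z["d"]; i=np.load(f"pics/{cam}{tag}_i.npz",allow_pickle=True)["i"].item() if cam=="wrist" else ctrl.camera_info(cam)
        C=cloud(cam,i,d); hsv=cv2.cvtColor(p,cv2.COLOR_RGB2HSV)
        red=(d>0)&((hsv[...,0]<8)|(hsv[...,0]>172))&(hsv[...,1]>120)&(hsv[...,2]>60)
        red=cv2.erode(red.astype(np.uint8),np.ones((2,2)))>0
        m=((C-M0)@RM)*1000
        red&=(np.hypot(m[...,0],m[...,1])<65)&(m[...,2]>5)&(m[...,2]<140)
        T=m[red]; 
        if len(T)>800: T=T[np.random.default_rng(0).choice(len(T),800,False)]
        out.append(T)
    return out
def boxfit(Ts,yaw0=0.,c0=(0,0,50.),tilt0=0.):
    h=np.array([7,40,16.]); P=np.vstack(Ts); W=np.concatenate([np.full(len(t),1/np.sqrt(max(len(t),1))) for t in Ts])*20
    def res(s):
        R=Rot.from_rotvec(s[3:6]).as_matrix(); q=(P-s[:3])@R; k=np.abs(q)-h
        dd=np.linalg.norm(np.maximum(k,0),axis=1)+np.minimum(k.max(1),0); return dd*W
    best=None
    for dy in (0,20,-20):
        R0=Rot.from_euler("y",tilt0,degrees=True)*Rot.from_euler("z",90+yaw0+dy,degrees=True)
        s=least_squares(res,np.r_[c0,R0.as_rotvec()],loss="soft_l1",f_scale=1.0,x_scale=np.r_[5,5,5,.1,.1,.1])
        if best is None or s.cost<best.cost: best=s
    R=Rot.from_rotvec(best.x[3:6]).as_matrix(); ax=R[:,2]; yk=R[:,1]
    if yk[0]<0: yk=-yk
    c=best.x[:3]; tip=c-160*ax
    print("handle c",np.round(c,1),"axis lean deg x,y",np.round(np.degrees(ax[:2]),1),"handle dir from mouth x (deg, ccw+)",round(np.degrees(np.arctan2(yk[1],yk[0])),1),"tip",np.round(tip,1),"depth",round(-tip[2],1),"cost",round(best.cost,2),[len(t) for t in Ts])
    return c,R
E
python3 - <<'E'
from h import *
np.savez("pics/wrist10_i.npz",i=ctrl.camera_info("wrist"))
Ts=redpts("10"); boxfit(Ts,-13,(-20,0,50),-8)
for k,n in enumerate(["wrist","side","top"]): print(n); boxfit([Ts[k]],-13,(-20,0,50),-8)
E
```

```text
handle c [-21.4   1.5  42. ] axis lean deg x,y [-8.1  0.4] handle dir from mouth x (deg, ccw+) -11.7 tip [   1.1    0.3 -116.4] depth 116.4 cost 393.32 [800, 120, 84]
wrist
handle c [-21.5   1.4  42.3] axis lean deg x,y [-7.8 -0.1] handle dir from mouth x (deg, ccw+) -12.0 tip [   0.4    1.7 -116.2] depth 116.2 cost 67.33 [800]
side
handle c [-17.5   1.4  42.1] axis lean deg x,y [-9.1 -0.6] handle dir from mouth x (deg, ccw+) -10.1 tip [   7.9    3.  -115.9] depth 115.9 cost 145.88 [120]
top
handle c [-20.6  -0.8  42.6] axis lean deg x,y [-6.7 13.9] handle dir from mouth x (deg, ccw+) -8.6 tip [  -1.8  -39.7 -111.4] depth 111.4 cost 137.9 [84]
```

Request:
apply_moves:
  deltas:
    - {"delta_pos": [-1.2,0,0],"roll": 0}
    - {"delta_pos": [-2.8,0,0],"roll": 0}
    - {"delta_pos": [-3.0,0,-0.25],"roll": -1.2}
    - {"delta_pos": [-3.0,0,-0.25],"roll": -2.6}
    - {"delta_pos": [-3.0,0,-0.25],"roll": -4.0}
    - {"delta_pos": [-3.0,0,-0.25],"roll": -5.4}
    - {"delta_pos": [-3.0,0,-0.25],"roll": -6.8}
    - {"delta_pos": [-3.0,0,-0.25],"roll": -8.2}
    - {"delta_pos": [-3.0,0,-0.25],"roll": -9.6}
    - {"delta_pos": [-3.0,0,-0.25],"roll": -11.0}
    - {"delta_pos": [-3.0,0,-0.25],"roll": -12.4}
    - {"delta_pos": [-3.0,0,-0.25],"roll": -13.8}
  hand: -0.3

```text
time_s: 12.25
eef_pos: [0.4841, -0.0293, 0.232]
eef_rot: [0.531, 0.467, 0.531, -0.467]
wrist_force: [-0.1, 0.0, 0.2]
opening: 0.351
```

Request:
apply_moves:
  deltas:
    - {"delta_pos": [0,0,0],"roll": -1.4}
    - {"delta_pos": [0,0,0],"roll": -2.8}
    - {"delta_pos": [0,0,0],"roll": -4.2}
    - {"delta_pos": [0,0,0],"roll": -5.6}
    - {"delta_pos": [0,0,0],"roll": -7.0}
    - {"delta_pos": [0,0,0],"roll": -8.4}
    - {"delta_pos": [0,0,0],"roll": -9.8}
    - {"delta_pos": [0,0,0],"roll": -11.2}
    - {"delta_pos": [0,0,0],"roll": -12.6}
    - {"delta_pos": [0,0,0],"roll": -14.0}
    - {"delta_pos": [0,0,0],"roll": -14.3}
    - {"delta_pos": [0,0,0],"roll": -14.3}
  hand: -0.3

```text
time_s: 13.45
eef_pos: [0.4841, -0.0293, 0.232]
eef_rot: [0.707, -0.017, 0.707, 0.017]
wrist_force: [0.4, -0.7, 0.3]
opening: 0.343
```

```bash
python3 - <<'E'
from h import *
o=state(); np.savez("pics/wrist11_i.npz",i=ctrl.camera_info("wrist")); handle("11")
Ts=redpts("11"); boxfit(Ts,-13,(-20,0,50),-8)
for k,n in enumerate(["wrist","side","top"]): print(n); boxfit([Ts[k]],-13,(-20,0,50),-8)
E
```

```text
t 13.45 tcp [ 0.4841 -0.0293  0.232 ] G(u,v,z) [-21.6   0.  250.7] F [ 0.4 -0.7  0.3] op 29.1 yaw 92.8 q6 -1.92
wrist 2146 z 2/50/98 [43.  57.7 63.4] xy rect [-20.3   2. ] [14.7 79.2] 78.6 pca ang 168.9
side 271 z 2/50/98 [26.8 50.7 62.2] xy rect [-20.4  -0.3] [16.9 79. ] 77.8 pca ang 168.8
top 151 z 2/50/98 [47.5 56.8 63.2] xy rect [-24.2   0.1] [13.2 72.4] 78.0 pca ang 167.8
handle c [-22.3   2.2  41.9] axis lean deg x,y [-8.5 -1.7] handle dir from mouth x (deg, ccw+) -11.6 tip [   1.3    6.9 -116.3] depth 116.3 cost 428.88 [800, 176, 113]
wrist
handle c [-22.1   2.2  42.1] axis lean deg x,y [-8.5 -3. ] handle dir from mouth x (deg, ccw+) -11.6 tip [   1.6   10.5 -115.9] depth 115.9 cost 70.88 [800]
side
handle c [-17.    1.1  41.8] axis lean deg x,y [-8.6 -0.4] handle dir from mouth x (deg, ccw+) -11.2 tip [   7.2    2.2 -116.3] depth 116.3 cost 179.73 [176]
top
handle c [-18.   -0.4  42.3] axis lean deg x,y [-7.1  4. ] handle dir from mouth x (deg, ccw+) -11.7 tip [   1.9  -11.7 -116.1] depth 116.1 cost 144.9 [113]
```

View pics/wrist11.png

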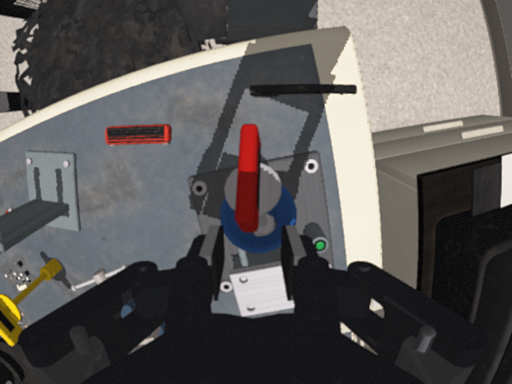

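View pics/top11.png

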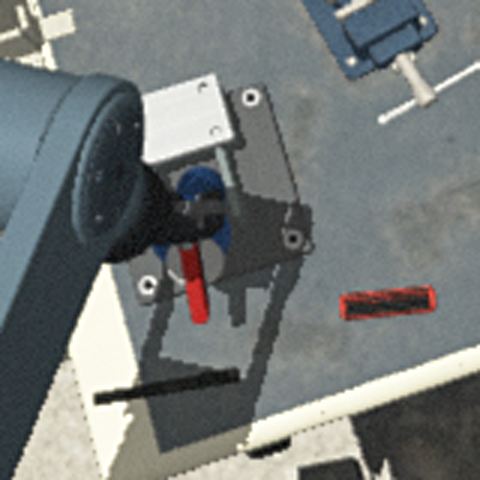

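Request:
apply_moves:
  deltas:
    - {"delta_pos": [1.2,0,0],"roll": 0}
    - {"delta_pos": [2.4,0,0],"roll": 0}
    - {"delta_pos": [3.0,0,0],"roll": 0}
    - {"delta_pos": [3.0,0,0],"roll": 0.5}
    - {"delta_pos": [3.0,0,0],"roll": 1.4}
    - {"delta_pos": [3.0,0,0],"roll": 2.4}
    - {"delta_pos": [3.0,0,0],"roll": 3.4}
    - {"delta_pos": [3.0,0,0],"roll": 4.4}
    - {"delta_pos": [3.0,0,0],"roll": 5.4}
    - {"delta_pos": [3.0,0,0],"roll": 6.4}
    - {"delta_pos": [3.0,0,0],"roll": 7.4}
    - {"delta_pos": [3.0,0,0],"roll": 8.0}
  hand: -0.3

```text
time_s: 14.8
eef_pos: [0.4845, -0.0294, 0.1572]
eef_rot: [0.652, 0.273, 0.652, -0.273]
wrist_force: [-0.2, -0.7, 0.6]
opening: 0.35
```

```bash
python3 - <<'E'
from h import *
o=state(); print(np.round(o["torque"],2)); np.savez("pics/wrist12_i.npz",i=ctrl.camera_info("wrist")); handle("12")
Ts=redpts("12"); boxfit(Ts,-45,(-15,0,45),-6)
E
```

```text
t 14.8 tcp [ 0.4845 -0.0294  0.1572] G(u,v,z) [-21.3  -0.2 175.9] F [-0.2 -0.7  0.6] op 29.8 yaw 44.5 q6 -1.08
[-0.   -0.1   0.17]
wrist 6126 z 2/50/98 [31.2 56.  63.2] xy rect [-20.8   7.5] [32.  77.6] 52.6 pca ang 144.7
side 183 z 2/50/98 [26.1 49.9 61.3] xy rect [-18.8   8. ] [29.4 79.1] 58.4 pca ang 144.5
top 94 z 2/50/98 [43.4 55.3 65.2] xy rect [-16.8  11.2] [14.5 79.5] 50.6 pca ang 141.3
handle c [-17.7  14.6  41.9] axis lean deg x,y [-7.3  4.6] handle dir from mouth x (deg, ccw+) -36.2 tip [   2.6    1.7 -116.3] depth 116.3 cost 367.74 [800, 117, 71]
```

View pics/wrist12.png

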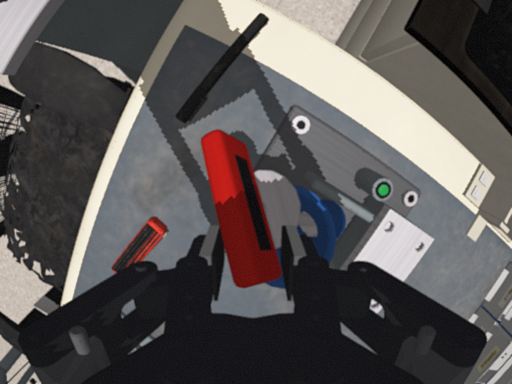

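View pics/side12.png

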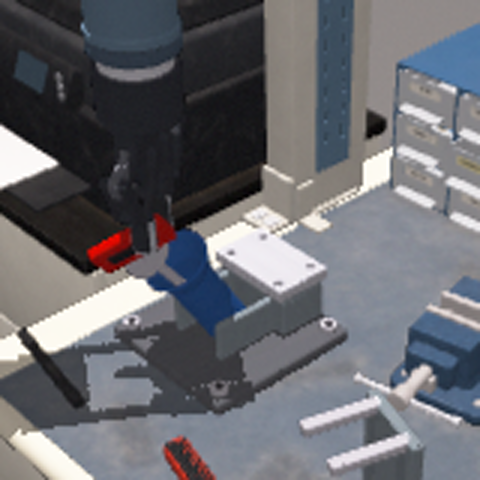

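Request:
apply_moves:
  deltas:
    - {"delta_pos": [0,-0.06,-0.23],"roll": 0}
    - {"delta_pos": [0,-0.12,-0.46],"roll": 0.5}
    - {"delta_pos": [0,-0.12,-0.46],"roll": 1.4}
    - {"delta_pos": [0,-0.12,-0.46],"roll": 2.4}
    - {"delta_pos": [0,-0.12,-0.46],"roll": 3.4}
    - {"delta_pos": [0,-0.12,-0.46],"roll": 4.4}
    - {"delta_pos": [0,-0.12,-0.46],"roll": 5.4}
    - {"delta_pos": [0,-0.12,-0.46],"roll": 6.2}
    - {"delta_pos": [0,-0.12,-0.46],"roll": 7.0}
  hand: -0.3

```text
time_s: 15.85
eef_pos: [0.4732, -0.0236, 0.1577]
eef_rot: [0.512, 0.487, 0.512, -0.489]
wrist_force: [-4.7, -3.3, 8.2]
opening: 0.354
```

```bash
cat >> h.py <<'E'
def pin(tag):
    for cam in ["wrist","top"]:
        z=np.load(f"pics/{cam}{tag}.npz"); p,d=z["p"],z["d"]; i=np.load(f"pics/{cam}{tag}_i.npz",allow_pickle=True)["i"].item() if cam=="wrist" else ctrl.camera_info(cam)
        C=cloud(cam,i,d); hsv=cv2.cvtColor(p,cv2.COLOR_RGB2HSV); m=C-M0
        g=(d>0)&(hsv[...,0]>50)&(hsv[...,0]<80)&(hsv[...,1]>90)&(np.linalg.norm(C[...,:2]-[.5626,.052],axis=2)<.04)&(C[...,2]>.04)
        if g.sum()>3: print(cam,"pin",g.sum(),"px",np.round(np.argwhere(g).mean(0)[::-1]),"xyz",np.round(np.median(C[g],0),4),"zmax95",np.round(np.percentile(C[g][:,2],95),4))
        else: print(cam,"no pin")
def look(tag,yaw0,c0=(-15,0,45),tilt0=-6):
    o=state(); print("torque",np.round(o["torque"],2)); np.savez(f"pics/wrist{tag}_i.npz",i=ctrl.camera_info("wrist")); handle(tag)
    Ts=redpts(tag); r=boxfit(Ts,yaw0,c0,tilt0); pin(tag); return r
E
python3 - <<'E'
from h import *
pin("11"); pin("12")
look("13",-80)
E
```

```text
wrist pin 73 px [320. 245.] xyz [0.5617 0.0538 0.0676] zmax95 0.0686
top no pin
wrist pin 122 px [383. 190.] xyz [0.5617 0.0534 0.0677] zmax95 0.069
top no pin
t 15.85 tcp [ 0.4732 -0.0236  0.1577] G(u,v,z) [-30.7   8.2 176.4] F [-4.7 -3.3  8.2] op 30.1 yaw 2.7 q6 -0.35
torque [-0.14  0.82  0.35]
wrist 6613 z 2/50/98 [28.8 54.1 62.5] xy rect [-4.1 22.5] [44.2 75.4] 25.5 pca ang 99.7
side 121 z 2/50/98 [33.1 54.1 62.5] xy rect [-13.  17.] [28.6 78.1] 24.7 pca ang 101.6
top 86 z 2/50/98 [37.4 59.1 77.8] xy rect [-1.4 -8.6] [20.7 25. ] 3.1 pca ang 99.8
handle c [-10.9  19.8  41.7] axis lean deg x,y [-4.3  6.2] handle dir from mouth x (deg, ccw+) -79.6 tip [   1.1    2.5 -116.9] depth 116.9 cost 352.24 [800, 75, 59]
wrist pin 159 px [367. 108.] xyz [0.5613 0.0537 0.0712] zmax95 0.0727
top no pin
```

View pics/wrist13.png

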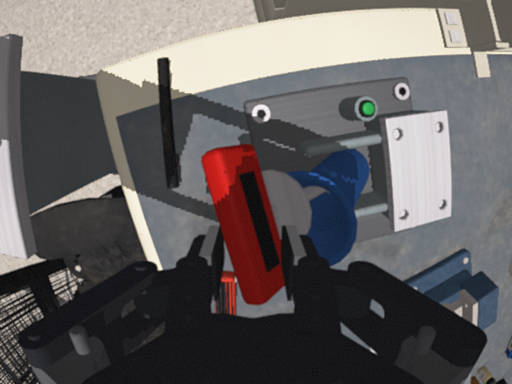

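Request:
apply_moves:
  deltas:
    - {"delta_pos": [0,-0.04,-0.16],"roll": 0}
    - {"delta_pos": [0,-0.07,-0.31],"roll": 0.5}
    - {"delta_pos": [0,-0.07,-0.31],"roll": 1.2}
    - {"delta_pos": [0,-0.07,-0.31],"roll": 1.9}
    - {"delta_pos": [0,-0.07,-0.31],"roll": 2.6}
    - {"delta_pos": [0,-0.07,-0.31],"roll": 3.3}
    - {"delta_pos": [0,-0.07,-0.31],"roll": 4.0}
    - {"delta_pos": [0,-0.07,-0.31],"roll": 4.0}
  hand: -0.3

```text
time_s: 16.8
eef_pos: [0.4716, -0.0161, 0.1581]
eef_rot: [-0.4, -0.583, -0.399, 0.584]
wrist_force: [-3.6, -2.6, 8.2]
opening: 0.354
```

```bash
python3 - <<'E'
from h import *
look("14",-100,(-8,18,43),-4)
E
```

```text
t 16.8 tcp [ 0.4716 -0.0161  0.1581] G(u,v,z) [-30.4  16.  176.8] F [-3.6 -2.6  8.2] op 30.1 yaw -21.2 q6 0.09
torque [-0.34  0.48  0.27]
wrist 6198 z 2/50/98 [28.3 53.8 62.2] xy rect [ 0.  19.8] [69.5 59.6] 47.1 pca ang 75.9
side 128 z 2/50/98 [35.  56.1 64.4] xy rect [-6.6 18.2] [77.3 15. ] 76.0 pca ang 74.9
top 115 z 2/50/98 [36.7 58.5 63.8] xy rect [-10.    0.8] [37.9 14.8] 74.5 pca ang 82.1
handle c [-6.6 22.1 41.8] axis lean deg x,y [-3.4  8.1] handle dir from mouth x (deg, ccw+) 76.8 tip [   3.    -0.5 -116.3] depth 116.3 cost 338.33 [800, 86, 82]
wrist pin 201 px [330.  74.] xyz [0.5603 0.0536 0.0792] zmax95 0.0808
top no pin
```

View pics/wrist14.png

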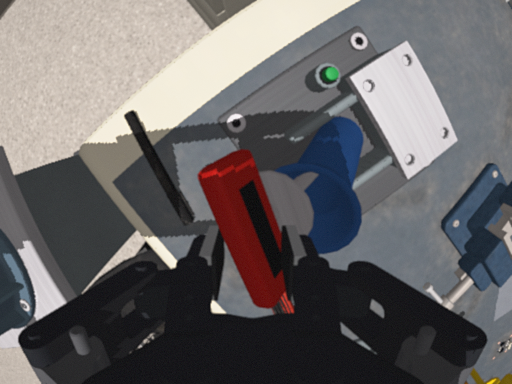

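Request:
apply_moves:
  deltas:
    - {"delta_pos": [0,0,0],"roll": 0.5}
    - {"delta_pos": [0,0,0],"roll": 1.0}
    - {"delta_pos": [0,0,0],"roll": 1.5}
    - {"delta_pos": [0,0,0],"roll": 1.5}
  hand: -0.3

```text
time_s: 17.35
eef_pos: [0.4711, -0.0158, 0.1581]
eef_rot: [-0.353, -0.612, -0.352, 0.614]
wrist_force: [-5.8, -0.9, 11.6]
opening: 0.351
```

```bash
python3 - <<'E'
from h import *
look("15",-108,(-6,22,42),-4)
E
```

```text
t 17.35 tcp [ 0.4711 -0.0158  0.1581] G(u,v,z) [-30.8  16.4 176.8] F [-5.8 -0.9 11.6] op 29.8 yaw -30.2 q6 0.24
torque [-0.11  0.87  0.36]
wrist 6175 z 2/50/98 [28.5 53.7 61.7] xy rect [-4.8 23.1] [75.7 29.5] 81.2 pca ang 67.7
side 152 z 2/50/98 [32.5 54.4 63.1] xy rect [-6.4 19.7] [78.4 17. ] 68.3 pca ang 66.9
top 114 z 2/50/98 [37.1 58.  62.9] xy rect [-11.9   1.4] [37.6 15.7] 72.2 pca ang 75.3
handle c [-5.7 22.5 41.6] axis lean deg x,y [-3.1  7.8] handle dir from mouth x (deg, ccw+) 68.9 tip [   3.1    0.7 -116.6] depth 116.6 cost 363.31 [800, 101, 84]
wrist pin 208 px [311.  62.] xyz [0.5603 0.0536 0.0812] zmax95 0.0826
top no pin
```

Request:
apply_moves:
  deltas:
    - {"delta_pos": [0,0,0],"roll": 0.4}
    - {"delta_pos": [0,0,0],"roll": 0.8}
    - {"delta_pos": [0,0,0],"roll": 1.2}
    - {"delta_pos": [0,0,0],"roll": 1.2}
  hand: -0.3

```text
time_s: 17.9
eef_pos: [0.4707, -0.0159, 0.1587]
eef_rot: [-0.314, -0.633, -0.314, 0.635]
wrist_force: [-10.2, -2.7, 17.8]
opening: 0.352
```

```bash
python3 - <<'E'
from h import *
look("16",-108,(-6,22,42),-4)
E
```

```text
t 17.9 tcp [ 0.4707 -0.0159  0.1587] G(u,v,z) [-31.2  16.4 177.4] F [-10.2  -2.7  17.8] op 29.9 yaw -37.3 q6 0.37
torque [-0.1   1.55  0.69]
wrist 6173 z 2/50/98 [28.4 53.5 61.6] xy rect [-3.5 23.8] [75.  30.3] 77.7 pca ang 63.3
side 159 z 2/50/98 [33.2 54.6 61.6] xy rect [-5.2 20.9] [80.8 16. ] 63.9 pca ang 62.7
top 110 z 2/50/98 [38.7 58.3 63.2] xy rect [-13.4   1.5] [36.5 15. ] 64.0 pca ang 70.3
handle c [-5.  22.8 41.8] axis lean deg x,y [-1.9  8.3] handle dir from mouth x (deg, ccw+) 64.5 tip [   0.4   -0.5 -116.4] depth 116.4 cost 313.77 [800, 113, 77]
wrist pin 204 px [294.  55.] xyz [0.5606 0.0534 0.0812] zmax95 0.0827
top no pin
```

View pics/wrist16.png

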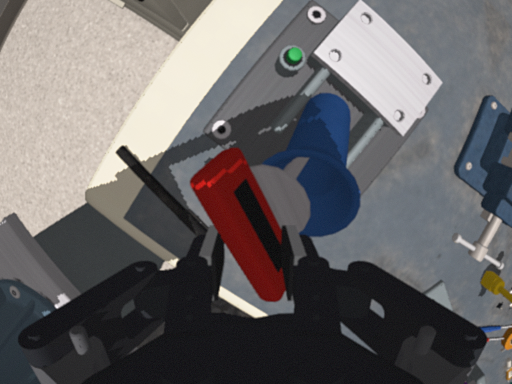

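View pics/side16.png

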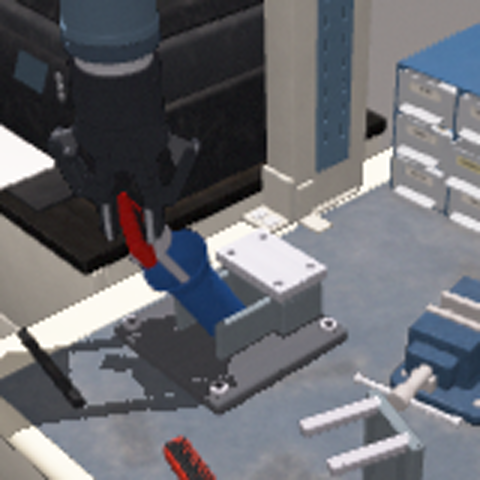

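Request:
apply_moves:
  deltas:
    - {"delta_pos": [0,0,0],"roll": -0.8}
    - {"delta_pos": [0,0,0],"roll": -1.8}
    - {"delta_pos": [0,0,0],"roll": -1.8}
    - {"delta_pos": [-0.8,0,0],"roll": -1.8}
    - {"delta_pos": [-2.0,0,0],"roll": -1.8}
    - {"delta_pos": [-3.0,0,0],"roll": -1.0}
    - {"delta_pos": [-3.4,0,0],"roll": 0.4}
    - {"delta_pos": [-3.4,0,0],"roll": 1.8}
    - {"delta_pos": [-3.4,0,0],"roll": 3.2}
    - {"delta_pos": [-3.4,0,0],"roll": 4.6}
    - {"delta_pos": [-3.4,0,0],"roll": 6.0}
    - {"delta_pos": [-3.4,0,0],"roll": 7.4}
  hand: 0

```text
time_s: 19.25
eef_pos: [0.4714, -0.0154, 0.2418]
eef_rot: [-0.047, -0.705, -0.047, 0.706]
wrist_force: [0.2, -1.1, -0.0]
opening: 0.503
```

```bash
python3 - <<'E'
from h import *
c,R=look("17",-100,(-18,10,42),-6)
Ts=redpts("17")
for k,n in enumerate(["wrist","side","top"]): print(n); boxfit([Ts[k]],-100,(-18,5,42),-8)
print("handle center world",np.round(M0+RM@c/1000,4),"ydir world",np.round(RM@R[:,1],3),"axis",np.round(RM@R[:,2],3))
E
```

```text
t 19.25 tcp [ 0.4714 -0.0154  0.2418] G(u,v,z) [-30.4  16.7 260.5] F [ 0.2 -1.1 -0. ] op 42.8 yaw -82.3 q6 1.15
torque [-0.02 -0.01  0.04]
wrist 2877 z 2/50/98 [30.1 52.  58.8] xy rect [-20.5   6.3] [78.  17.2] 75.7 pca ang 75.7
side 170 z 2/50/98 [29.4 55.1 59.1] xy rect [-21.5   3.6] [79.7 16.9] 76.0 pca ang 75.7
top 283 z 2/50/98 [32.2 55.3 60.2] xy rect [-20.9   3.4] [78.9 17.8] 74.8 pca ang 75.1
handle c [-21.7   5.7  41.7] axis lean deg x,y [-7.9  1.4] handle dir from mouth x (deg, ccw+) 75.4 tip [   0.4    1.9 -116.7] depth 116.7 cost 378.43 [800, 115, 186]
wrist pin 109 px [199.  81.] xyz [0.5617 0.0527 0.0815] zmax95 0.0829
top no pin
wrist
handle c [-22.2   4.4  42. ] axis lean deg x,y [-7.4  1.7] handle dir from mouth x (deg, ccw+) 75.4 tip [  -1.4   -0.2 -116.6] depth 116.6 cost 61.26 [800]
side
handle c [-21.3   6.   41.1] axis lean deg x,y [-9.6  1.6] handle dir from mouth x (deg, ccw+) 75.3 tip [   5.5    1.5 -116.5] depth 116.5 cost 127.35 [115]
top
handle c [-20.9   4.2  41.8] axis lean deg x,y [-12.5   2.5] handle dir from mouth x (deg, ccw+) 74.9 tip [  14.    -2.7 -114.1] depth 114.1 cost 144.9 [186]
handle center world [ 0.4652 -0.0282  0.1543] ydir world [-0.034  0.99   0.136] axis [-0.601 -0.129  0.789]
```

View pics/wrist17.png

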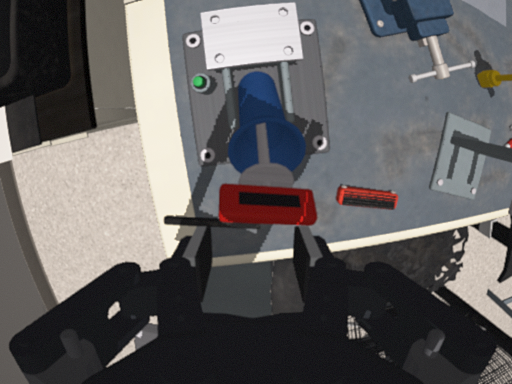

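View pics/side17.png

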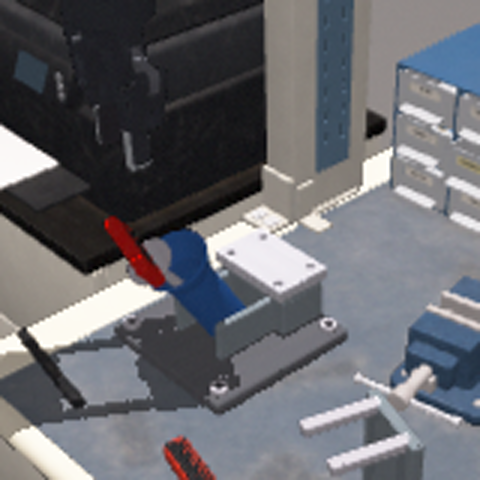

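Request:
apply_moves:
  deltas:
    - {"delta_pos": [0,0.2,0.15],"roll": -1.4}
    - {"delta_pos": [0,0.48,0.31],"roll": -2.8}
    - {"delta_pos": [0,0.48,0.31],"roll": -4.2}
    - {"delta_pos": [0,0.48,0.31],"roll": -5.6}
    - {"delta_pos": [0,0.48,0.31],"roll": -7.0}
    - {"delta_pos": [0,0.48,0.31],"roll": -8.4}
    - {"delta_pos": [0,0.48,0.31],"roll": -9.8}
    - {"delta_pos": [0,0.48,0.31],"roll": -11.2}
    - {"delta_pos": [0,0.48,0.31],"roll": -12.6}
    - {"delta_pos": [0.8,0.48,0.31],"roll": -14.0}
    - {"delta_pos": [1.8,0.48,0.31],"roll": -14.0}
    - {"delta_pos": [2.4,0.48,0.31],"roll": -14.0}
  hand: -0.2

```text
time_s: 20.6
eef_pos: [0.4649, -0.0282, 0.1804]
eef_rot: [0.51, 0.489, 0.511, -0.49]
wrist_force: [-0.3, -0.6, -0.3]
opening: 0.398
```

Request:
apply_moves:
  deltas:
    - {"delta_pos": [0.4,0,0],"roll": 0}
    - {"delta_pos": [0.8,0,0],"roll": 0}
    - {"delta_pos": [1.15,0,0],"roll": 0}
    - {"delta_pos": [1.15,0,0],"roll": 0}
  hand: -0.2

```text
time_s: 21.0
eef_pos: [0.4652, -0.0284, 0.1523]
eef_rot: [0.509, 0.49, 0.51, -0.491]
wrist_force: [0.0, 0.7, 0.4]
opening: 0.4
```

```bash
python3 - <<'E'
from h import *
c,R=look("18",-104,(-22,5,42),-8)
print("handle center world",np.round(M0+RM@c/1000,4),"ydir world",np.round(RM@R[:,1],3),"axis",np.round(RM@R[:,2],3))
E
```

```text
t 21.0 tcp [ 0.4652 -0.0284  0.1523] G(u,v,z) [-39.6   5.6 171. ] F [0.  0.7 0.4] op 34.0 yaw 2.2 q6 -0.35
torque [-0.03  0.03 -0.  ]
wrist 5991 z 2/50/98 [32.  55.7 59.1] xy rect [-10.3   3.5] [79.1 40. ] 75.3 pca ang 75.6
side 143 z 2/50/98 [28.9 54.  61.6] xy rect [-21.5   2.1] [77.5 16.3] 75.3 pca ang 72.0
top 141 z 2/50/98 [32.6 55.4 61.5] xy rect [-26.1 -16.3] [38.6 23.7] 57.3 pca ang 74.4
handle c [-21.7   5.8  41.9] axis lean deg x,y [-8.4  1.2] handle dir from mouth x (deg, ccw+) 75.8 tip [   1.9    2.4 -116.3] depth 116.3 cost 339.44 [800, 96, 96]
wrist pin 228 px [381. 102.] xyz [0.5593 0.0535 0.0809] zmax95 0.0828
top no pin
handle center world [ 0.4651 -0.0281  0.1545] ydir world [-0.041  0.99   0.136] axis [-0.608 -0.133  0.783]
```

View pics/wrist18.png

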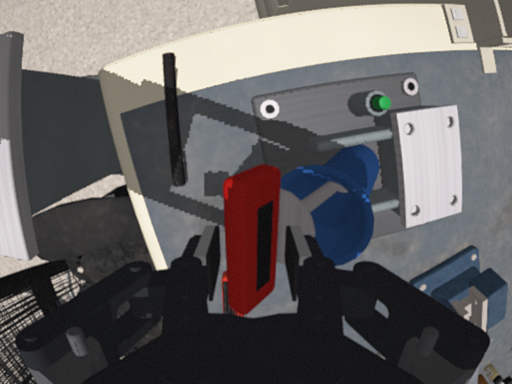

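Request:
apply_moves:
  deltas:
    - {"delta_pos": [0,0,0],"roll": -0.8}
    - {"delta_pos": [0,0,0],"roll": -1.6}
    - {"delta_pos": [0,0,0],"roll": -2.3}
    - {"delta_pos": [0,0,0],"roll": -2.8}
    - {"delta_pos": [0,0,0],"roll": -2.8}
  hand: -0.2

```text
time_s: 21.65
eef_pos: [0.466, -0.0288, 0.154]
eef_rot: [0.576, 0.411, 0.575, -0.411]
wrist_force: [-1.8, -0.5, 1.6]
opening: 0.4
```

```bash
python3 - <<'E'
from h import *
c,R=look("19",-96,(-22,5,42),-8)
print("handle center world",np.round(M0+RM@c/1000,4),"ydir world",np.round(RM@R[:,1],3),"axis",np.round(RM@R[:,2],3))
E
```

```text
t 21.65 tcp [ 0.466  -0.0288  0.154 ] G(u,v,z) [-39.    5.  172.7] F [-1.8 -0.5  1.6] op 34.0 yaw 19.0 q6 -0.65
torque [-0.14  0.32  0.02]
wrist 5559 z 2/50/98 [32.3 56.7 59.4] xy rect [-11.8   1.9] [79.9 34.5] 79.5 pca ang 79.2
side 114 z 2/50/98 [31.5 54.9 58.5] xy rect [-21.7  -3.5] [72.2 16.1] 78.0 pca ang 74.5
top 132 z 2/50/98 [32.5 54.9 61.5] xy rect [-22.8 -20.2] [37.8 24.7] 53.7 pca ang 74.8
handle c [-21.2   3.   41.9] axis lean deg x,y [-8.2  0.1] handle dir from mouth x (deg, ccw+) 79.5 tip [   1.8    2.8 -116.4] depth 116.4 cost 308.46 [800, 75, 85]
wrist pin 222 px [397. 143.] xyz [0.5593 0.0534 0.0805] zmax95 0.0827
top no pin
handle center world [ 0.4662 -0.0308  0.1547] ydir world [-0.102  0.988  0.113] axis [-0.6   -0.152  0.785]
```

Request:
apply_moves:
  deltas:
    - {"delta_pos": [0,0,0],"roll": -0.5}
    - {"delta_pos": [0,0,0],"roll": -1.0}
    - {"delta_pos": [0,0,0],"roll": -1.4}
    - {"delta_pos": [0,0,0],"roll": -1.4}
  hand: -0.2

```text
time_s: 22.2
eef_pos: [0.4658, -0.0286, 0.1534]
eef_rot: [0.604, 0.368, 0.604, -0.368]
wrist_force: [-1.1, -0.5, 0.7]
opening: 0.4
```

```bash
python3 - <<'E'
from h import *
c,R=look("20",-92,(-22,5,42),-8)
print("handle center world",np.round(M0+RM@c/1000,4),"ydir world",np.round(RM@R[:,1],3),"axis",np.round(RM@R[:,2],3))
E
```

```text
t 22.2 tcp [ 0.4658 -0.0286  0.1534] G(u,v,z) [-39.1   5.2 172.1] F [-1.1 -0.5  0.7] op 34.0 yaw 27.3 q6 -0.79
torque [-0.08  0.24 -0.07]
wrist 5378 z 2/50/98 [33.1 57.3 59.8] xy rect [-12.2   0.7] [79.2 31.2] 80.9 pca ang 81.7
side 99 z 2/50/98 [29.3 55.  59.6] xy rect [-21.4 -11.8] [57.4 15.6] 83.0 pca ang 78.6
top 128 z 2/50/98 [31.5 54.4 81.7] xy rect [-20.3 -21.2] [37.9 25.8] 49.1 pca ang 78.1
handle c [-19.7   1.5  42. ] axis lean deg x,y [-8.3 -0.5] handle dir from mouth x (deg, ccw+) 81.8 tip [   3.6    3.  -116.3] depth 116.3 cost 357.78 [800, 66, 86]
wrist pin 216 px [401. 165.] xyz [0.5589 0.0534 0.0804] zmax95 0.0826
top no pin
handle center world [ 0.4678 -0.032   0.1555] ydir world [-0.139  0.985  0.098] axis [-0.599 -0.162  0.784]
```

Request:
apply_moves:
  deltas:
    - {"delta_pos": [0,0,0],"roll": 1.2}
    - {"delta_pos": [0,0,0],"roll": 2.3}
    - {"delta_pos": [0,0,0],"roll": 2.3}
    - {"delta_pos": [0,0,0],"roll": 2.3}
    - {"delta_pos": [0,0,0],"roll": 2.3}
  hand: -0.31

```text
time_s: 22.85
eef_pos: [0.4659, -0.0285, 0.1532]
eef_rot: [0.556, 0.437, 0.556, -0.437]
wrist_force: [-1.8, -0.1, 0.3]
opening: 0.341
```

```bash
python3 - <<'E'
from h import *
c,R=look("21",-92,(-22,5,42),-8)
print("handle center world",np.round(M0+RM@c/1000,4),"ydir world",np.round(RM@R[:,1],3),"axis",np.round(RM@R[:,2],3))
E
```

```text
t 22.85 tcp [ 0.4659 -0.0285  0.1532] G(u,v,z) [-39.1   5.3 171.9] F [-1.8 -0.1  0.3] op 29.0 yaw 13.7 q6 -0.56
torque [-0.02  0.07  0.01]
wrist 5913 z 2/50/98 [32.2 56.3 59.3] xy rect [-8.5  3.9] [79.2 38.4] 83.3 pca ang 83.1
side 99 z 2/50/98 [30.4 55.  59.8] xy rect [-21.3 -11.5] [53.9 15.6] 82.7 pca ang 81.3
top 125 z 2/50/98 [34.3 55.9 60.9] xy rect [-20.9 -19.5] [35.5 25.2] 53.7 pca ang 83.6
handle c [-20.    4.3  42.1] axis lean deg x,y [-8.8  0.9] handle dir from mouth x (deg, ccw+) 83.2 tip [   4.6    1.9 -116. ] depth 116.0 cost 355.98 [800, 66, 87]
wrist pin 221 px [393. 130.] xyz [0.5592 0.0534 0.0806] zmax95 0.0826
top no pin
handle center world [ 0.4668 -0.0293  0.1555] ydir world [-0.147  0.987  0.062] axis [-0.611 -0.14   0.779]
```

View pics/wrist21.png

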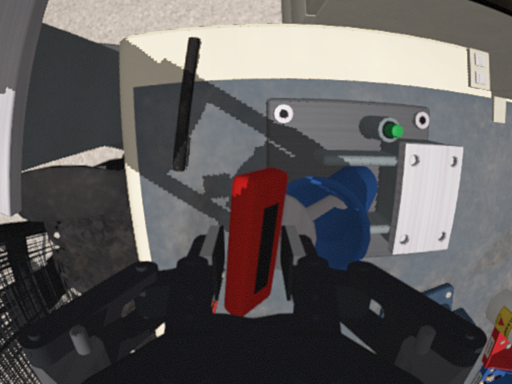

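Request:
apply_moves:
  deltas:
    - {"delta_pos": [0,0,0],"roll": 0}
    - {"delta_pos": [0,0,0],"roll": 0}
    - {"delta_pos": [0,0,0],"roll": 0}
  hand: -0.37

```text
time_s: 23.3
eef_pos: [0.4658, -0.0286, 0.1533]
eef_rot: [0.556, 0.437, 0.556, -0.437]
wrist_force: [-1.0, -0.4, 0.6]
opening: 0.318
```

```bash
python3 - <<'E'
from h import *
c,R=look("22",-92,(-18,5,42),-6)
print("handle center world",np.round(M0+RM@c/1000,4),"ydir world",np.round(RM@R[:,1],3),"axis",np.round(RM@R[:,2],3))
E
```

```text
t 23.3 tcp [ 0.4658 -0.0286  0.1533] G(u,v,z) [-39.1   5.3 172. ] F [-1.  -0.4  0.6] op 27.0 yaw 13.6 q6 -0.55
torque [-0.09  0.26 -0.03]
wrist 5869 z 2/50/98 [32.5 56.5 59.3] xy rect [-6.8  4.1] [78.5 38.9] 84.3 pca ang 83.5
side 104 z 2/50/98 [30.2 55.1 59.5] xy rect [-19.9  -7.3] [61.4 14. ] 83.1 pca ang 80.0
top 131 z 2/50/98 [32.9 55.5 60.4] xy rect [-20.3 -19.5] [35.5 25.7] 57.7 pca ang 82.2
handle c [-18.9   4.2  42.1] axis lean deg x,y [-7.4  0.7] handle dir from mouth x (deg, ccw+) 83.3 tip [   1.7    2.3 -116.5] depth 116.5 cost 293.4 [800, 71, 88]
wrist pin 222 px [393. 130.] xyz [0.5591 0.0534 0.0807] zmax95 0.0827
top no pin
handle center world [ 0.4677 -0.0292  0.156 ] ydir world [-0.15   0.987  0.061] axis [-0.592 -0.139  0.794]
```

Request:
apply_moves:
  deltas:
    - {"delta_pos": [0,0,0],"roll": -0.5}
    - {"delta_pos": [0,0,0],"roll": -1.0}
    - {"delta_pos": [0,0,0],"roll": -1.4}
    - {"delta_pos": [0,0,0],"roll": -1.4}
  hand: -0.37

```text
time_s: 23.85
eef_pos: [0.4658, -0.0289, 0.1537]
eef_rot: [0.586, 0.395, 0.586, -0.396]
wrist_force: [-3.6, -1.6, 4.7]
opening: 0.316
```

```bash
python3 - <<'E'
from h import *
c,R=look("23",-92,(-18,5,42),-6)
print("handle center world",np.round(M0+RM@c/1000,4),"ydir world",np.round(RM@R[:,1],3),"axis",np.round(RM@R[:,2],3))
E
```

```text
t 23.85 tcp [ 0.4658 -0.0289  0.1537] G(u,v,z) [-39.2   5.  172.4] F [-3.6 -1.6  4.7] op 26.8 yaw 22.0 q6 -0.7
torque [-0.25  0.54 -0.14]
wrist 5683 z 2/50/98 [32.6 56.8 59.3] xy rect [-7.4  4.1] [77.6 37.4] 88.6 pca ang 88.1
side 94 z 2/50/98 [31.8 55.6 60.1] xy rect [-18.8 -12.2] [53.6 14.8] 87.4 pca ang 85.6
top 118 z 2/50/98 [35.  55.9 62. ] xy rect [-17.2 -21.3] [35.7 24.3] 60.8 pca ang 87.5
handle c [-18.5   3.   42.2] axis lean deg x,y [-7.6  0.4] handle dir from mouth x (deg, ccw+) 88.2 tip [   2.7    1.9 -116.4] depth 116.4 cost 353.93 [800, 63, 78]
wrist pin 215 px [399. 151.] xyz [0.5588 0.0533 0.0807] zmax95 0.0826
top no pin
handle center world [ 0.4683 -0.0302  0.1563] ydir world [-0.22   0.976  0.013] axis [-0.593 -0.144  0.792]
```

Request:
apply_moves:
  deltas:
    - {"delta_pos": [0,0,0],"roll": 0.4}
    - {"delta_pos": [0,0,0],"roll": 0.7}
    - {"delta_pos": [-0.8,0,0],"roll": 0.7}
    - {"delta_pos": [-2.0,0,0],"roll": 0.7}
    - {"delta_pos": [-3.2,0,0],"roll": 1.4}
    - {"delta_pos": [-3.6,0,0],"roll": 2.8}
    - {"delta_pos": [-3.6,0,0],"roll": 4.2}
    - {"delta_pos": [-3.6,0,0],"roll": 5.6}
    - {"delta_pos": [-3.6,0,0],"roll": 7.0}
    - {"delta_pos": [-3.6,0,0],"roll": 8.4}
    - {"delta_pos": [-3.6,0,0],"roll": 9.8}
    - {"delta_pos": [-3.6,0,0],"roll": 11.2}
  hand: 0

```text
time_s: 25.2
eef_pos: [0.4662, -0.0282, 0.243]
eef_rot: [0.267, 0.655, 0.267, -0.654]
wrist_force: [-0.7, 0.7, 0.6]
opening: 0.497
```

Request:
apply_moves:
  deltas:
    - {"delta_pos": [0,0,0],"roll": 1.4}
    - {"delta_pos": [0,0,0],"roll": 2.8}
    - {"delta_pos": [0,0,0],"roll": 4.2}
    - {"delta_pos": [0,0,0],"roll": 5.35}
    - {"delta_pos": [0,0,0],"roll": 5.35}
    - {"delta_pos": [0,0,0],"roll": 5.35}
  hand: 1

```text
time_s: 25.8
eef_pos: [0.466, -0.0284, 0.2431]
eef_rot: [0.079, 0.703, 0.079, -0.703]
wrist_force: [-0.4, -0.1, 0.7]
opening: 1.0
```

```bash
python3 - <<'E'
from h import *
c,R=look("24",-92,(-20,4,42),-8)
Ts=redpts("24")
for k,n in enumerate(["wrist","side","top"]): print(n); boxfit([Ts[k]],-92,(-20,4,42),-8)
W=M0+RM@c/1000; print("handle center world",np.round(W,4),"ydir world",np.round(RM@R[:,1],3),"axis",np.round(RM@R[:,2],3))
o=ctrl.get_obs(); T=toolR(); 
print("center in tool mm",np.round(T.T@(W-o["eef_pos"])*1000,1))
# ends from wrist points in tool frame
P=(M0*1000+Ts[0]@RM.T-o["eef_pos"]*1000)@T; print("wrist red in tool: y range",np.round(np.percentile(P[:,1],[0,.5,1,50,99,99.5,100]),1),"x",np.round(np.percentile(P[:,0],[1,50,99]),1),"z",np.round(np.percentile(P[:,2],[1,50,99]),1))
E
```

```text
t 25.8 tcp [ 0.466  -0.0284  0.2431] G(u,v,z) [-38.9   5.4 261.8] F [-0.4 -0.1  0.7] op 85.0 yaw -77.2 q6 1.03
torque [ 0.03  0.03 -0.01]
wrist 2939 z 2/50/98 [30.1 52.2 58.7] xy rect [-20.9   3.2] [78.1 17.3] 87.5 pca ang 87.3
side 148 z 2/50/98 [32.9 55.8 60. ] xy rect [-21.9  -0.4] [78.5 15.2] 86.7 pca ang 88.1
top 262 z 2/50/98 [34.7 55.7 60.9] xy rect [-20.8   0.6] [78.4 17.6] 87.6 pca ang 87.4
handle c [-21.8   3.5  41.7] axis lean deg x,y [-7.8  0.5] handle dir from mouth x (deg, ccw+) 86.9 tip [  -0.     2.  -116.8] depth 116.8 cost 428.17 [800, 102, 173]
wrist pin 110 px [197.  70.] xyz [0.5613 0.0524 0.0815] zmax95 0.0829
top no pin
wrist
handle c [-21.8   5.   41.8] axis lean deg x,y [-7.2  0.7] handle dir from mouth x (deg, ccw+) 87.0 tip [  -1.8    3.  -116.9] depth 116.9 cost 61.92 [800]
side
handle c [-20.7   3.5  41.6] axis lean deg x,y [-21.8   2.1] handle dir from mouth x (deg, ccw+) 86.6 tip [  40.1   -2.3 -106.3] depth 106.3 cost 138.37 [102]
top
handle c [-20.8   2.4  41.9] axis lean deg x,y [-14.3   0.3] handle dir from mouth x (deg, ccw+) 87.0 tip [  19.2    1.5 -113. ] depth 113.0 cost 174.93 [173]
handle center world [ 0.4657 -0.0304  0.1542] ydir world [-0.2    0.979  0.025] axis [-0.596 -0.142  0.79 ]
center in tool mm [89.   1.9  0.7]
wrist red in tool: y range [-36.4 -35.3 -34.9   0.4  40.3  40.7  41.2] x [72.2 76.8 94.4] z [-11.8   2.1  13.4]
```

View pics/wrist24.png

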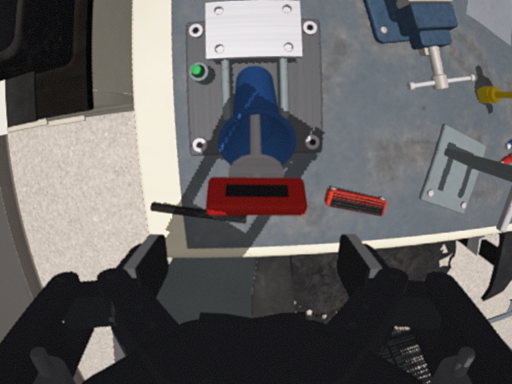

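```bash
python3 - <<'E'
from h import *
z=np.load("pics/wrist24.npz"); p,d=z["p"],z["d"]; i=np.load("pics/wrist24_i.npz",allow_pickle=True)["i"].item()
hsv=cv2.cvtColor(p,cv2.COLOR_RGB2HSV)
red=((hsv[...,0]<8)|(hsv[...,0]>172))&(hsv[...,1]>120)&(hsv[...,2]>50)
n,l,s,c=cv2.connectedComponentsWithStats(red.astype(np.uint8)); 
for k in range(1,n):
    if s[k,4]>500: print(s[k],c[k])
k=1+np.argmax(s[1:,4]); v,u=np.nonzero(l==k); print("cols",u.min(),u.max(),"rows",v.min(),v.max())
o=ctrl.get_obs(); T=toolR()
# model: handle box with key axis/world dirs from fit
for v0 in (2.5,3.5,4.5,5.5):
    cc=np.array([-21.8,v0,41.8]); ax=np.array([-np.sin(np.radians(7.5)),0,np.cos(np.radians(7.5))])
    yk=np.array([np.cos(np.radians(87)),np.sin(np.radians(87)),0]); yk-=ax*(yk@ax); yk/=np.linalg.norm(yk); xk=np.cross(yk,ax)
    pts=np.array([cc+a*7*xk+b*40*yk+e*16*ax for a in(-1,1) for b in(-1,1) for e in(-1,1)])
    W=M0+(pts@RM.T)/1000; q=proj("wrist",i,W); ty=(T.T@((M0+RM@cc/1000)-o["eef_pos"]))*1000
    print(v0,"tool",np.round(ty,1),"cols",np.round([q[:,0].min(),q[:,0].max()],1),"rows",np.round([q[:,1].min(),q[:,1].max()],1))
E
```

```text
[ 206  178  101   38 2909] [255.27569612 197.86283946]
[325 188  62  27 633] [354.20537125 198.36018957]
cols 206 306 rows 178 215
2.5 tool [88.9  2.8  0.7] cols [205.4 309.3] rows [174.2 216.3]
3.5 tool [88.9  1.8  0.8] cols [204.2 308. ] rows [174.3 216.3]
4.5 tool [88.9  0.8  0.8] cols [202.9 306.7] rows [174.3 216.4]
5.5 tool [88.9 -0.2  0.8] cols [201.6 305.5] rows [174.4 216.4]
```

Request:
apply_moves:
  deltas:
    - {"delta_pos": [1.2,0.07,0.03],"roll": 0}
    - {"delta_pos": [2.4,0.07,0.03],"roll": 0}
    - {"delta_pos": [2.9,0.07,0.03],"roll": 0}
    - {"delta_pos": [3.2,0.07,0.03],"roll": 0}
    - {"delta_pos": [3.5,0.07,0.03],"roll": 0}
    - {"delta_pos": [3.8,0.07,0.03],"roll": 0}
    - {"delta_pos": [3.8,0.07,0.03],"roll": 0}
  hand: 1

```text
time_s: 26.65
eef_pos: [0.4653, -0.0304, 0.1479]
eef_rot: [-0.078, -0.703, -0.078, 0.703]
wrist_force: [1.2, 0.1, -0.0]
opening: 1.002
```

```bash
python3 - <<'E'
from h import *
c,R=look("25",-92,(-20,4,42),-8)
E
```

```text
t 26.65 tcp [ 0.4653 -0.0304  0.1479] G(u,v,z) [-40.    3.6 166.6] F [ 1.2  0.1 -0. ] op 85.1 yaw -77.3 q6 1.03
torque [ 0.03 -0.    0.01]
wrist 7398 z 2/50/98 [30.2 50.9 58.8] xy rect [-19.9   3.1] [79.6 16.4] 87.3 pca ang 87.2
side 130 z 2/50/98 [32.6 56.2 60. ] xy rect [-21.6   0.9] [82.3 15.5] 86.9 pca ang 86.5
top 71 z 2/50/98 [ 40.2  57.5 108.8] xy rect [-14.9 -13.8] [45.4 29.4] 90.0 pca ang 96.0
handle c [-21.7   2.6  41.8] axis lean deg x,y [-9.   0.5] handle dir from mouth x (deg, ccw+) 86.9 tip [   3.4    1.3 -116.2] depth 116.2 cost 367.76 [800, 80, 40]
wrist pin 237 px [171.  52.] xyz [0.5613 0.0519 0.0812] zmax95 0.0831
top no pin
```

View pics/wrist25.png

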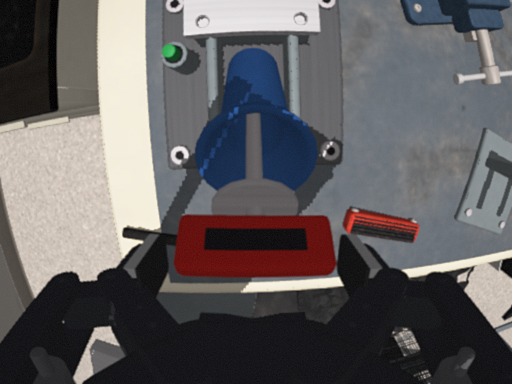

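View pics/side25.png

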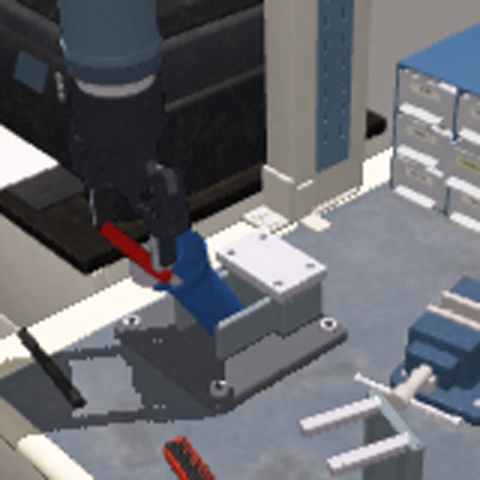

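Request:
apply_moves:
  deltas:
    - {"delta_pos": [0.3,0,0],"roll": 0}
    - {"delta_pos": [0.6,0,0],"roll": 0}
    - {"delta_pos": [0.85,0,0],"roll": 0}
    - {"delta_pos": [0.85,0,0],"roll": 0}
  hand: 1

```text
time_s: 27.2
eef_pos: [0.4645, -0.0301, 0.1257]
eef_rot: [-0.078, -0.702, -0.078, 0.704]
wrist_force: [-0.4, 0.3, -0.6]
opening: 0.993
```

Request:
apply_moves:
  deltas:
    - {"delta_pos": [0,0,0],"roll": 0}
    - {"delta_pos": [0,0,0],"roll": 0}
    - {"delta_pos": [0,0,0],"roll": 0}
    - {"delta_pos": [0,0,0],"roll": 0}
  hand: -1

```text
time_s: 27.6
eef_pos: [0.4652, -0.0302, 0.127]
eef_rot: [-0.078, -0.703, -0.078, 0.703]
wrist_force: [-1.9, 0.6, 0.2]
opening: 0.922
```

```bash
python3 - <<'E'
from h import *
c,R=look("26",-92,(-20,4,42),-8)
E
```

```text
t 27.6 tcp [ 0.4652 -0.0302  0.127 ] G(u,v,z) [-40.1   3.8 145.7] F [-1.9  0.6  0.2] op 78.4 yaw -77.3 q6 1.03
torque [0.26 0.52 0.14]
wrist 9806 z 2/50/98 [29.7 50.3 58.7] xy rect [-19.7   1.5] [86.9 15.9] 86.7 pca ang 86.9
side 113 z 2/50/98 [46.3 56.5 61.4] xy rect [-21.5   2.6] [86.9 15.3] 86.9 pca ang 86.0
top 36 z 2/50/98 [ 38.6  58.  102.8] xy rect [-18.9 -24.6] [29.2 35.3] 60.7 pca ang 111.0
handle c [-21.3   6.9  41.3] axis lean deg x,y [-8.9  0.7] handle dir from mouth x (deg, ccw+) 87.1 tip [   3.5    5.  -116.8] depth 116.8 cost 273.43 [800, 77, 7]
wrist pin 289 px [163.  46.] xyz [0.5611 0.0517 0.0811] zmax95 0.0826
top no pin
```

View pics/wrist26.png

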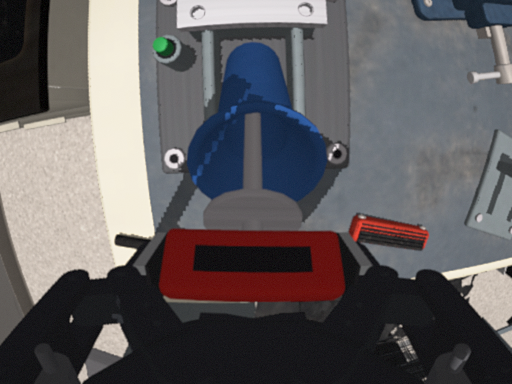

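View pics/side26.png

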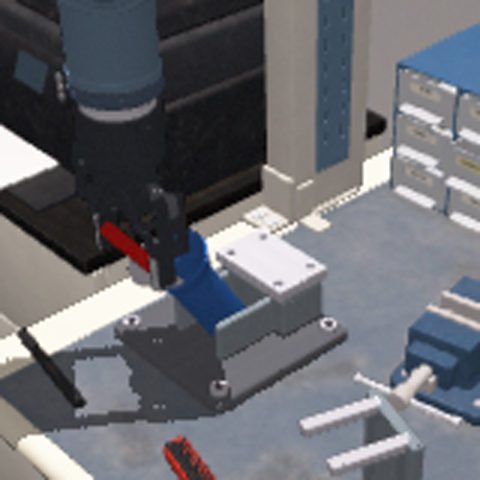

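Request:
apply_moves:
  deltas:
    - {"delta_pos": [-0.13,0,-0.15],"roll": 0}
    - {"delta_pos": [-0.27,-0.01,-0.31],"roll": 0}
    - {"delta_pos": [-0.42,-0.01,-0.41],"roll": 0}
    - {"delta_pos": [-0.57,-0.01,-0.5],"roll": 0}
    - {"delta_pos": [-0.74,-0.01,-0.48],"roll": 0}
    - {"delta_pos": [-0.9,-0.01,-0.45],"roll": 0}
    - {"delta_pos": [-0.9,-0.01,-0.45],"roll": 0}
  hand: -1

```text
time_s: 28.45
eef_pos: [0.4763, -0.028, 0.1503]
eef_rot: [0.078, 0.703, 0.078, -0.703]
wrist_force: [-5.2, -2.2, -2.0]
opening: 0.925
```

```bash
python3 - <<'E'
from h import *
c,R=look("27",-92,(-2,4,54),-2)
E
```

```text
t 28.45 tcp [ 0.4763 -0.028   0.1503] G(u,v,z) [-28.8   3.2 169. ] F [-5.2 -2.2 -2. ] op 78.7 yaw -77.3 q6 1.04
torque [-0.51  1.37 -0.04]
wrist 9692 z 2/50/98 [43.8 65.3 73.5] xy rect [0.6 3.7] [80.7 43.9] 62.0 pca ang 87.3
side 119 z 2/50/98 [55.4 70.9 74.5] xy rect [-1.8  3.8] [87.  16.5] 82.9 pca ang 85.3
top 35 z 2/50/98 [ 59.1  72.7 117.3] xy rect [  1.8 -25.6] [27.8 39.6] 49.7 pca ang 108.9
handle c [-0.8  5.7 56.1] axis lean deg x,y [-1.3  0.9] handle dir from mouth x (deg, ccw+) 87.3 tip [   2.9    3.1 -103.9] depth 103.9 cost 259.0 [800, 74, 9]
wrist pin 229 px [171.  67.] xyz [0.5617 0.052  0.0812] zmax95 0.0828
top no pin
```

View pics/side27.png

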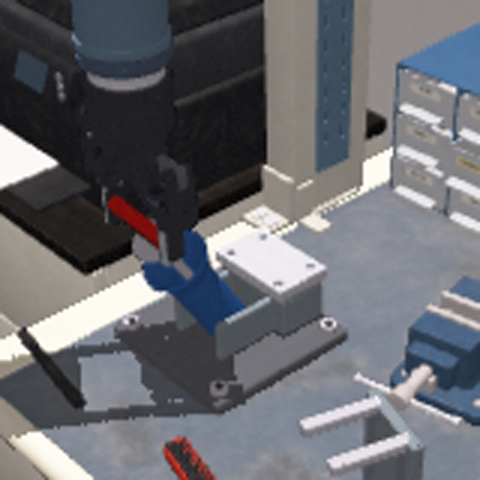

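Request:
apply_moves:
  deltas:
    - {"delta_pos": [-0.35,0.03,0.2],"roll": 0}
    - {"delta_pos": [-0.69,0.05,0.4],"roll": 0}
    - {"delta_pos": [-1.04,0.07,0.6],"roll": 0}
    - {"delta_pos": [-1.38,0.09,0.8],"roll": 0}
    - {"delta_pos": [-1.73,0.1,1.0],"roll": 0}
    - {"delta_pos": [-2.08,0.11,1.2],"roll": 0}
    - {"delta_pos": [-2.42,0.12,1.4],"roll": 0}
    - {"delta_pos": [-2.42,0.12,1.4],"roll": 0}
  hand: -1

```text
time_s: 29.4
eef_pos: [0.4424, -0.0385, 0.2116]
eef_rot: [0.078, 0.703, 0.078, -0.703]
wrist_force: [-4.7, 0.9, -2.8]
opening: 0.927
```

```bash
python3 - <<'E'
from h import *
c,R=look("28",-92,(0,3,126),-2)
W=M0+RM@c/1000; print("uvz",uvz(W)[0])
E
```

```text
t 29.4 tcp [ 0.4424 -0.0385  0.2116] G(u,v,z) [-64.2   1.5 230.3] F [-4.7  0.9 -2.8] op 78.8 yaw -77.3 q6 0.99
torque [0.36 1.41 0.11]
wrist 6422 z 2/50/98 [114.2 128.5 139.7] xy rect [5.1 2.1] [80.4  6.3] 87.9 pca ang 87.3
side 40 z 2/50/98 [115.9 134.7 140. ] xy rect [-1.2  4.1] [80.9 16.7] 84.6 pca ang 82.5
handle c [ -0.8   3.8 123.8] axis lean deg x,y [-1.   0.1] handle dir from mouth x (deg, ccw+) 87.3 tip [  1.9   3.6 -36.2] depth 36.2 cost 70.45 [800, 7, 0]
wrist pin 142 px [186.  41.] xyz [0.5609 0.0522 0.081 ] zmax95 0.0826
top no pin
uvz [-62.6   3.8 235.8]
```

View pics/side28.png

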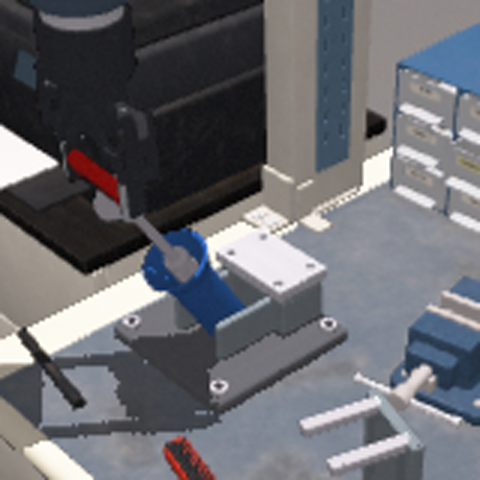

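View pics/wrist28.png

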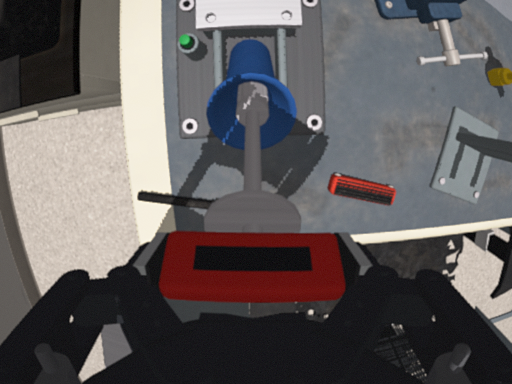

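Request:
apply_moves:
  deltas:
    - {"delta_pos": [-0.26,0,0.13],"roll": 0}
    - {"delta_pos": [-0.51,0,0.26],"roll": 0}
    - {"delta_pos": [-0.66,0,0.0],"roll": 0}
    - {"delta_pos": [-0.81,0,-0.25],"roll": 0}
    - {"delta_pos": [-0.94,0,-0.51],"roll": 0}
    - {"delta_pos": [-1.07,-0.02,-0.78],"roll": 0}
    - {"delta_pos": [-1.16,-0.03,-1.04],"roll": 0}
    - {"delta_pos": [-1.24,-0.03,-1.3],"roll": 0}
    - {"delta_pos": [-1.24,-0.03,-1.3],"roll": 0}
  hand: -1

```text
time_s: 30.45
eef_pos: [0.4754, -0.0308, 0.2422]
eef_rot: [0.078, 0.703, 0.078, -0.702]
wrist_force: [-3.4, 0.3, 0.2]
opening: 0.925
```

```bash
python3 - <<'E'
from h import *
c,R=look("29",-92,(0,3,126),15)
W=M0+RM@c/1000; print("uvz",uvz(W)[0],"axis world",np.round(RM@R[:,2],3))
E
```

```text
t 30.45 tcp [ 0.4754 -0.0308  0.2422] G(u,v,z) [-30.4   0.8 260.9] F [-3.4  0.3  0.2] op 78.7 yaw -77.3 q6 1.04
torque [-0.11  0.91  0.01]
wrist 2296 z 2/50/98 [124.1 129.4 139.3] xy rect [46.   1.4] [79.6  9.8] 89.6 pca ang 88.0
side 29 z 2/50/98 [128.  132.4 139.1] xy rect [33.7  2.1] [68.   4.5] 85.9 pca ang 87.4
handle c [ 40.4  -0.2 133.3] axis lean deg x,y [ 13.7 -14.9] handle dir from mouth x (deg, ccw+) 84.0 tip [  2.2  41.3 -16.4] depth 16.4 cost 74.61 [800, 5, 0]
wrist pin 108 px [192.  78.] xyz [0.5616 0.0525 0.0813] zmax95 0.0829
top no pin
uvz [-3.160e+01 -2.000e-01  2.647e+02] axis world [-0.189 -0.316  0.93 ]
```

View pics/side29.png

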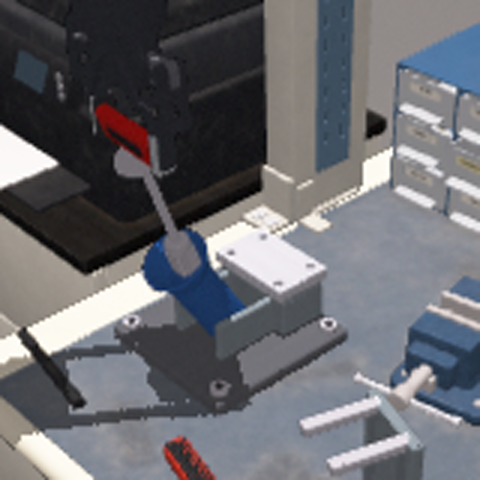

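Request:
apply_moves:
  deltas:
    - {"delta_pos": [-0.06,-0.01,-0.27],"roll": 0}
    - {"delta_pos": [-0.12,-0.02,-0.54],"roll": 0}
    - {"delta_pos": [-0.16,-0.03,-0.81],"roll": 0}
    - {"delta_pos": [-0.2,-0.03,-1.08],"roll": 0}
    - {"delta_pos": [-0.21,-0.04,-1.36],"roll": 0}
    - {"delta_pos": [-0.22,-0.05,-1.63],"roll": 0}
    - {"delta_pos": [-0.22,-0.05,-1.78],"roll": 0}
    - {"delta_pos": [-0.22,-0.05,-1.78],"roll": 0}
  hand: -1

```text
time_s: 31.4
eef_pos: [0.5182, -0.0196, 0.2465]
eef_rot: [0.078, 0.703, 0.078, -0.703]
wrist_force: [-3.0, -3.2, -0.4]
opening: 0.923
```

```bash
cat >> h.py <<'E'
def upright(tag,cam="side"):
    """shank points: axis line fit from side (and top) depth, near TCP"""
    o=ctrl.get_obs(); i=ctrl.camera_info(cam); z=np.load(f"pics/{cam}{tag}.npz"); p,d=z["p"],z["d"]
    C=cloud(cam,i,d); hsv=cv2.cvtColor(p,cv2.COLOR_RGB2HSV); e=o["eef_pos"]
    g=(d>0)&(hsv[...,1]<90)&(np.hypot(C[...,0]-e[0],C[...,1]-e[1])<.07)&(C[...,2]<e[2]-.012)&(C[...,2]>e[2]-.13)
    P=C[g]; 
    rows=[]
    for a in np.arange(e[2]-.13,e[2]-.01,.008):
        s=(P[:,2]>a)&(P[:,2]<=a+.008)
        if s.sum()>2: rows.append([a+.004,*np.median(P[s][:,:2],0),s.sum(),np.ptp(P[s][:,0])])
    r=np.array(rows); print(np.round(r,4)); return r
E
python3 - <<'E'
from h import *
o=state(); np.savez("pics/wrist30_i.npz",i=ctrl.camera_info("wrist")); handle("30"); pin("30"); upright("30")
E
```

```text
t 31.4 tcp [ 0.5182 -0.0196  0.2465] G(u,v,z) [ 13.9   1.  265.2] F [-3.  -3.2 -0.4] op 78.5 yaw -77.3 q6 1.08
wrist pin 101 px [195. 119.] xyz [0.5625 0.0525 0.0814] zmax95 0.0829
top no pin
[[ 1.205e-01  5.128e-01 -3.010e-02  2.400e+01  5.050e-02]
 [ 1.285e-01  5.129e-01 -2.980e-02  2.700e+01  2.630e-02]
 [ 1.365e-01  5.131e-01 -2.830e-02  2.700e+01  2.810e-02]
 [ 1.445e-01  5.133e-01 -2.950e-02  2.400e+01  2.820e-02]
 [ 1.525e-01  5.154e-01 -2.290e-02  3.100e+01  2.100e-02]
 [ 1.605e-01  5.158e-01 -2.320e-02  7.000e+00  6.000e-03]
 [ 1.685e-01  5.153e-01 -2.370e-02  9.000e+00  7.500e-03]
 [ 1.765e-01  5.154e-01 -2.510e-02  8.000e+00  6.800e-03]
 [ 1.845e-01  5.136e-01 -2.370e-02  1.100e+01  1.120e-02]
 [ 1.925e-01  5.136e-01 -2.410e-02  6.000e+00  4.900e-03]
 [ 2.005e-01  5.138e-01 -2.420e-02  1.200e+01  7.600e-03]
 [ 2.085e-01  5.153e-01 -2.360e-02  1.000e+01  9.500e-03]
 [ 2.165e-01  5.140e-01 -2.380e-02  1.100e+01  1.070e-02]
 [ 2.245e-01  5.133e-01 -2.500e-02  8.000e+00  5.700e-03]
 [ 2.325e-01  5.135e-01 -2.450e-02  7.000e+00  8.200e-03]]
```

View pics/side30.png

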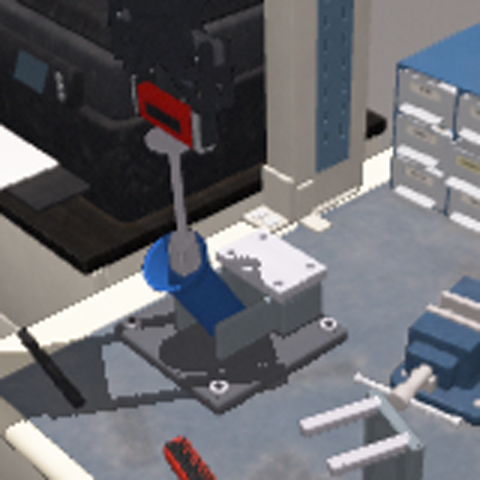

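View pics/wrist30.png

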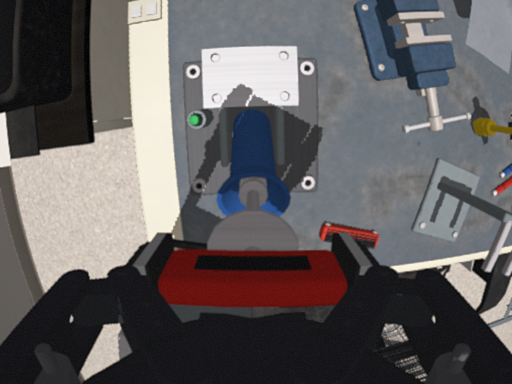

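Request:
apply_moves:
  deltas:
    - {"delta_pos": [-0.8,0,0],"roll": 0}
    - {"delta_pos": [-1.7,0,0],"roll": 0}
    - {"delta_pos": [-2.1,0.4,0.2],"roll": 0}
    - {"delta_pos": [-2.1,1.4,0.76],"roll": 0}
    - {"delta_pos": [-2.1,2.7,1.46],"roll": 0}
    - {"delta_pos": [-2.1,4.1,2.22],"roll": 0}
    - {"delta_pos": [-2.1,5.5,2.98],"roll": 0}
    - {"delta_pos": [-2.1,6.9,3.74],"roll": 0}
    - {"delta_pos": [-2.1,8.3,4.5],"roll": 0}
    - {"delta_pos": [-2.1,9.7,5.26],"roll": 0}
    - {"delta_pos": [-2.1,10.8,5.85],"roll": 0}
    - {"delta_pos": [-2.1,11.29,6.12],"roll": 0}
  hand: -1

```text
time_s: 32.75
eef_pos: [0.4292, -0.3312, 0.2986]
eef_rot: [0.077, 0.703, 0.077, -0.703]
wrist_force: [0.5, 0.4, -1.8]
opening: 0.926
```

```bash
python3 - <<'E'
from h import *
o=state(); e=o["eef_pos"]
for cam in ["side","top"]:
    i=ctrl.camera_info(cam); p,d=ctrl.camera(cam); np.savez(f"pics/{cam}31.npz",p=p,d=d); save(cam+"31",p,(170,60,330,300) if cam=="side" else (200,130,360,300),2.5)
    C=cloud(cam,i,d); hsv=cv2.cvtColor(p,cv2.COLOR_RGB2HSV)
    red=(d>0)&((hsv[...,0]<8)|(hsv[...,0]>172))&(hsv[...,1]>120)&(np.hypot(C[...,0]-e[0],C[...,1]-e[1])<.06)&(C[...,2]>.2)
    if red.sum()>5: T=C[red]; print(cam,red.sum(),"red lo",np.round(np.percentile(T,2,axis=0),4),"hi",np.round(np.percentile(T,98,axis=0),4))
    pi=(d>0)&(hsv[...,0]>50)&(hsv[...,0]<80)&(hsv[...,1]>90)&(np.linalg.norm(C[...,:2]-[.5626,.052],axis=2)<.03)
    if pi.sum()>2: print(cam,"pin",pi.sum(),np.round(np.median(C[pi],0),4),np.round(C[pi][:,2].max(),4))
r=upright("31"); s=(r[:,0]>e[2]-.1)&(r[:,0]<e[2]-.016)
print("tilt deg x,y", np.degrees(np.arctan(np.polyfit(r[s,0],r[s,1],1)[0])), np.degrees(np.arctan(np.polyfit(r[s,0],r[s,2],1)[0])))
E
```

```text
t 32.75 tcp [ 0.4292 -0.3312  0.2986] G(u,v,z) [-149.4 -278.9  317.3] F [ 0.5  0.4 -1.8] op 78.7 yaw -77.5 q6 0.48
side 375 red lo [ 0.4109 -0.3703  0.3142] hi [ 0.4304 -0.2969  0.3438]
top pin 17 [0.5611 0.0511 0.0805] 0.0843
[[ 1.725e-01  4.241e-01 -3.402e-01  3.500e+01  2.390e-02]
 [ 1.805e-01  4.244e-01 -3.418e-01  3.800e+01  2.460e-02]
 [ 1.885e-01  4.246e-01 -3.412e-01  4.200e+01  2.510e-02]
 [ 1.965e-01  4.262e-01 -3.411e-01  3.400e+01  2.500e-02]
 [ 2.045e-01  4.260e-01 -3.350e-01  6.800e+01  2.430e-02]
 [ 2.125e-01  4.250e-01 -3.349e-01  1.100e+01  7.000e-03]
 [ 2.205e-01  4.260e-01 -3.349e-01  1.600e+01  7.900e-03]
 [ 2.285e-01  4.259e-01 -3.350e-01  1.500e+01  7.000e-03]
 [ 2.365e-01  4.267e-01 -3.353e-01  1.600e+01  8.400e-03]
 [ 2.445e-01  4.262e-01 -3.350e-01  1.400e+01  9.100e-03]
 [ 2.525e-01  4.250e-01 -3.345e-01  1.400e+01  7.500e-03]
 [ 2.605e-01  4.251e-01 -3.354e-01  1.500e+01  7.800e-03]
 [ 2.685e-01  4.251e-01 -3.354e-01  1.600e+01  8.500e-03]
 [ 2.765e-01  4.242e-01 -3.342e-01  1.700e+01  9.300e-03]
 [ 2.845e-01  4.236e-01 -3.356e-01  1.200e+01  7.000e-03]]
tilt deg x,y -1.002749740652643 0.15369330807747958
```

Request:
apply_moves:
  deltas:
    - {"delta_pos": [1.0,0,0],"roll": 0}
    - {"delta_pos": [2.4,0,0],"roll": 0}
    - {"delta_pos": [3.8,0,0],"roll": 0}
    - {"delta_pos": [4.8,0,0],"roll": 0}
    - {"delta_pos": [5.26,0,0],"roll": 0}
    - {"delta_pos": [5.26,0,0],"roll": 0}
  hand: -1

```text
time_s: 33.45
eef_pos: [0.43, -0.3266, 0.166]
eef_rot: [-0.077, -0.702, -0.079, 0.703]
wrist_force: [-0.1, -0.3, -2.3]
opening: 0.923
```

```bash
cat >> h.py <<'E'
def keyhold(tag):
    o=state(); e=o["eef_pos"]
    for cam in ["side","top"]:
        i=ctrl.camera_info(cam); p,d=ctrl.camera(cam); np.savez(f"pics/{cam}{tag}.npz",p=p,d=d); save(cam+tag,p)
        C=cloud(cam,i,d); hsv=cv2.cvtColor(p,cv2.COLOR_RGB2HSV)
        red=(d>0)&((hsv[...,0]<8)|(hsv[...,0]>172))&(hsv[...,1]>120)&(np.hypot(C[...,0]-e[0],C[...,1]-e[1])<.06)&(C[...,2]>e[2]-.02)&(C[...,2]<e[2]+.06)
        if red.sum()>5:
            T=C[red]; print(cam,red.sum(),"red lo",np.round(np.percentile(T,2,axis=0),4),"hi",np.round(np.percentile(T,98,axis=0),4))
        col=(d>0)&(hsv[...,1]<90)&(np.hypot(C[...,0]-e[0],C[...,1]-e[1])<.032)&(C[...,2]>e[2]-.02)&(C[...,2]<e[2]+.02)
        if col.sum()>5: T=C[col]; print(cam,"collar-ish",col.sum(),"lo",np.round(np.percentile(T,2,axis=0),4),"hi",np.round(np.percentile(T,98,axis=0),4), np.histogram(T[:,2]-e[2],bins=np.arange(-.02,.021,.004))[0])
        pi=(d>0)&(hsv[...,0]>50)&(hsv[...,0]<80)&(hsv[...,1]>90)&(np.linalg.norm(C[...,:2]-[.5626,.052],axis=2)<.03)
        if pi.sum()>2: print(cam,"pin",pi.sum(),np.round(np.median(C[pi],0),4),np.round(C[pi][:,2].max(),4))
E
python3 - <<'E'
from h import *
keyhold("32")
r=upright("32")
E
```

```text
t 33.45 tcp [ 0.43   -0.3266  0.166 ] G(u,v,z) [-147.4 -274.8  184.7] F [-0.1 -0.3 -2.3] op 78.4 yaw -77.3 q6 0.48
side 299 red lo [ 0.4117 -0.3656  0.1819] hi [ 0.4318 -0.2901  0.2116]
side collar-ish 143 lo [ 0.4038 -0.3496  0.148 ] hi [ 0.4284 -0.3099  0.1751] [  4   0   0   0   0   5 120  13   1   0]
top collar-ish 6 lo [ 0.4035 -0.3273  0.174 ] hi [ 0.4115 -0.3118  0.1768] [0 0 0 0 0 0 1 5 0 0]
top pin 18 [0.562  0.0505 0.0799] 0.0834
[[ 4.280e-02  4.264e-01 -3.361e-01  2.500e+01  2.300e-02]
 [ 5.080e-02  4.228e-01 -3.357e-01  2.400e+01  2.460e-02]
 [ 5.880e-02  4.243e-01 -3.357e-01  3.500e+01  2.480e-02]
 [ 6.680e-02  4.257e-01 -3.309e-01  5.200e+01  2.380e-02]
 [ 7.480e-02  4.283e-01 -3.304e-01  2.300e+01  1.560e-02]
 [ 8.280e-02  4.259e-01 -3.299e-01  9.000e+00  6.500e-03]
 [ 9.080e-02  4.276e-01 -3.299e-01  1.100e+01  7.000e-03]
 [ 9.880e-02  4.259e-01 -3.298e-01  1.100e+01  8.200e-03]
 [ 1.068e-01  4.264e-01 -3.295e-01  1.100e+01  9.600e-03]
 [ 1.148e-01  4.266e-01 -3.308e-01  9.000e+00  6.100e-03]
 [ 1.228e-01  4.250e-01 -3.295e-01  1.100e+01  6.800e-03]
 [ 1.308e-01  4.266e-01 -3.306e-01  1.000e+01  7.300e-03]
 [ 1.388e-01  4.249e-01 -3.299e-01  1.200e+01  8.200e-03]
 [ 1.468e-01  4.258e-01 -3.302e-01  9.000e+00  7.600e-03]
 [ 1.548e-01  4.860e-01 -3.595e-01  1.100e+01  8.900e-03]]
```

Request:
apply_moves:
  deltas:
    - {"delta_pos": [0,0.1,-0.3],"roll": 0}
    - {"delta_pos": [0,0.3,-0.92],"roll": 0}
    - {"delta_pos": [0,0.5,-1.55],"roll": 0}
    - {"delta_pos": [0,0.7,-2.15],"roll": 0}
    - {"delta_pos": [0,0.88,-2.7],"roll": 0}
    - {"delta_pos": [0,1.02,-3.14],"roll": 0}
    - {"delta_pos": [0,1.08,-3.32],"roll": 0}
    - {"delta_pos": [0,1.08,-3.32],"roll": 0}
  hand: -1

```text
time_s: 34.35
eef_pos: [0.5178, -0.3367, 0.168]
eef_rot: [0.078, 0.703, 0.078, -0.703]
wrist_force: [0.0, 0.6, -2.2]
opening: 0.924
```

```bash
python3 - <<'E'
from h import *
keyhold("33")
r=upright("33")
o=ctrl.get_obs(); e=o["eef_pos"]
z=np.load("pics/side33.npz"); p,d=z["p"],z["d"]; i=ctrl.camera_info("side"); C=cloud("side",i,d); hsv=cv2.cvtColor(p,cv2.COLOR_RGB2HSV)
ps=np.radians(-3.7); X=np.array([np.cos(ps),np.sin(ps)]); Y=np.array([-X[1],X[0]])
g=(d>0)&(hsv[...,1]<90)&(abs(C[...,0]-.52)<.06)&(abs(C[...,1]+.334)<.06)
for lo,hi in [(.156,.163),(.163,.168),(.168,.173),(.173,.178)]:
    s=g&(C[...,2]>lo)&(C[...,2]<hi); q=C[s][:,:2]-[.5152,-.3338]
    if s.sum()>3: print(lo,s.sum(),"sx",np.round(np.percentile(q@X*1000,[2,50,98]),1),"sy",np.round(np.percentile(q@Y*1000,[2,50,98]),1))
E
```

```text
t 34.35 tcp [ 0.5178 -0.3367  0.168 ] G(u,v,z) [ -64.8 -306.1  186.7] F [ 0.   0.6 -2.2] op 78.6 yaw -77.3 q6 0.58
side 317 red lo [ 0.4992 -0.3757  0.1834] hi [ 0.5198 -0.3024  0.2131]
side collar-ish 250 lo [ 0.4911 -0.3628  0.1517] hi [ 0.5291 -0.3149  0.1767] [  8  19  55  33   0  10 108  17   0   0]
top 15 red lo [ 0.4984 -0.3218  0.19  ] hi [ 0.5027 -0.3023  0.2098]
top collar-ish 45 lo [ 0.4937 -0.3381  0.1577] hi [ 0.5053 -0.3109  0.1797] [ 0  1  3  5  0  1 23 11  1  0]
top pin 17 [0.5616 0.0506 0.0808] 0.084
[[ 4.160e-02  5.457e-01 -3.463e-01  6.900e+01  4.790e-02]
 [ 4.960e-02  5.453e-01 -3.457e-01  6.600e+01  4.930e-02]
 [ 5.760e-02  5.459e-01 -3.464e-01  7.300e+01  5.020e-02]
 [ 6.560e-02  5.462e-01 -3.453e-01  7.700e+01  5.090e-02]
 [ 7.360e-02  5.248e-01 -3.407e-01  9.000e+01  4.940e-02]
 [ 8.160e-02  5.466e-01 -3.403e-01  5.300e+01  4.150e-02]
 [ 8.960e-02  5.464e-01 -3.421e-01  5.500e+01  4.130e-02]
 [ 9.760e-02  5.467e-01 -3.422e-01  4.800e+01  4.380e-02]
 [ 1.056e-01  5.463e-01 -3.505e-01  5.000e+01  4.480e-02]
 [ 1.136e-01  5.461e-01 -3.447e-01  4.100e+01  4.280e-02]
 [ 1.216e-01  5.459e-01 -3.536e-01  4.300e+01  4.300e-02]
 [ 1.296e-01  5.461e-01 -3.661e-01  2.700e+01  4.440e-02]
 [ 1.376e-01  5.467e-01 -3.694e-01  2.200e+01  1.080e-02]
 [ 1.456e-01  5.470e-01 -3.693e-01  2.000e+01  4.520e-02]
 [ 1.536e-01  5.132e-01 -3.614e-01  5.800e+01  7.010e-02]]
0.156 155 sx [-28.7  -9.5  41. ] sy [-33.7 -23.1  29.7]
0.168 16 sx [-21.9 -12.7   0.5] sy [-27.1 -20.7   5.9]
0.173 116 sx [-23.8 -11.3   1.8] sy [-25.8  -8.7  13.5]
```

Request:
apply_moves:
  deltas:
    - {"delta_pos": [0.2,-0.06,0],"roll": 0}
    - {"delta_pos": [0.35,-0.06,0],"roll": 0}
    - {"delta_pos": [0.45,-0.06,0],"roll": 0}
    - {"delta_pos": [0.5,-0.06,0],"roll": 0}
    - {"delta_pos": [0.5,-0.06,0],"roll": 0}
  hand: -1

```text
time_s: 34.95
eef_pos: [0.5166, -0.335, 0.1573]
eef_rot: [-0.078, -0.703, -0.078, 0.703]
wrist_force: [-6.0, 5.0, 12.0]
opening: 0.924
```

```bash
python3 - <<'E'
from h import *
keyhold("34")
E
```

```text
t 34.95 tcp [ 0.5166 -0.335   0.1573] G(u,v,z) [ -65.6 -304.3  176. ] F [-6.  5. 12.] op 78.5 yaw -77.3 q6 0.58
side 310 red lo [ 0.4978 -0.3743  0.173 ] hi [ 0.5197 -0.3003  0.2026]
side collar-ish 198 lo [ 0.49   -0.3629  0.1525] hi [ 0.5197 -0.3101  0.1663] [  0   0   0   7  17  42 112  20   0   0]
top 12 red lo [ 0.4981 -0.3196  0.1792] hi [ 0.502  -0.3007  0.1992]
top collar-ish 46 lo [ 0.493  -0.338   0.1574] hi [ 0.5034 -0.3104  0.1667] [ 0  0  0  0  1  8 27 10  0  0]
top pin 16 [0.5608 0.0509 0.0799] 0.0837
```

Request:
apply_moves:
  deltas:
    - {"delta_pos": [-0.03,0,0],"roll": 0}
    - {"delta_pos": [-0.05,0,0],"roll": 0}
  hand: -1

```text
time_s: 35.25
eef_pos: [0.5166, -0.3351, 0.1575]
eef_rot: [0.078, 0.703, 0.078, -0.703]
wrist_force: [-2.0, 3.1, 3.9]
opening: 0.924
```

Request:
apply_moves:
  deltas:
    - {"delta_pos": [0,0,0],"roll": 0}
    - {"delta_pos": [0,0,0],"roll": 0}
    - {"delta_pos": [0,0,0],"roll": 0}
    - {"delta_pos": [0,0,0],"roll": 0}
  hand: 1

```text
time_s: 35.65
eef_pos: [0.5168, -0.3351, 0.1561]
eef_rot: [-0.078, -0.703, -0.078, 0.703]
wrist_force: [-0.4, -0.0, -0.2]
opening: 1.001
```

```bash
python3 - <<'E'
from h import *
keyhold("35")
i=ctrl.camera_info("wrist"); o=ctrl.get_obs(); T=toolR(); p,d=ctrl.camera("wrist"); np.savez("pics/wrist35.npz",p=p,d=d); save("wrist35",p)
C=cloud("wrist",i,d); hsv=cv2.cvtColor(p,cv2.COLOR_RGB2HSV)
red=(d>0)&((hsv[...,0]<8)|(hsv[...,0]>172))&(hsv[...,1]>120)&(np.hypot(C[...,0]-o["eef_pos"][0],C[...,1]-o["eef_pos"][1])<.06)&(C[...,2]<.215)&(C[...,2]>.17)
P=(C[red]-o["eef_pos"])@T*1000; print(len(P),"tool y range",np.round(np.percentile(P[:,1],[0.5,50,99.5]),1),"z",np.round(np.percentile(P[:,2],[1,50,99]),1),"world z",np.round(np.percentile(C[red][:,2],[2,50,98]),4))
top=C[red]; top=top[top[:,2]>np.percentile(top[:,2],98)-.004]; r=cv2.minAreaRect((top[:,:2]*1000).astype(np.float32)); print("handle top",np.round(r[0],1),np.round(r[1],1),round(r[2],1))
E
```

```text
t 35.65 tcp [ 0.5168 -0.3351  0.1561] G(u,v,z) [ -65.4 -304.4  174.8] F [-0.4 -0.  -0.2] op 85.1 yaw -77.3 q6 0.58
side 324 red lo [ 0.4992 -0.375   0.1731] hi [ 0.5206 -0.2989  0.2026]
side collar-ish 205 lo [ 0.4909 -0.3625  0.1531] hi [ 0.5205 -0.3102  0.1663] [ 0  0  0  2 17 34 80 72  0  0]
top 8 red lo [ 0.4985 -0.3185  0.1811] hi [ 0.5018 -0.3007  0.201 ]
top collar-ish 47 lo [ 0.4926 -0.3359  0.1587] hi [ 0.5036 -0.3103  0.1694] [ 0  0  0  0  0  7 12 24  3  1]
top pin 17 [0.5613 0.0515 0.0805] 0.0832
8567 tool y range [-39.5  -0.8  38. ] z [-3.5 -1.2  9.9] world z [0.1751 0.2003 0.2027]
handle top [ 513.1 -335.1] [14.4 79. ] 12.6
```

Request:
apply_moves:
  deltas:
    - {"delta_pos": [-0.3,0,0],"roll": 0}
    - {"delta_pos": [-0.7,0,0],"roll": 0}
    - {"delta_pos": [-1.3,0,0],"roll": 0}
    - {"delta_pos": [-2.2,0,0],"roll": 0}
    - {"delta_pos": [-3.4,0,0],"roll": 0}
    - {"delta_pos": [-4.6,0,0],"roll": 0}
    - {"delta_pos": [-5.4,0,0],"roll": 0}
    - {"delta_pos": [-5.6,0,0],"roll": 0}
    - {"delta_pos": [-5.6,0,0],"roll": 0}
  hand: 1

```text
time_s: 36.7
eef_pos: [0.5172, -0.3354, 0.298]
eef_rot: [0.079, 0.703, 0.077, -0.702]
wrist_force: [0.7, -0.2, -1.0]
opening: 1.001
```

```bash
python3 - <<'E'
from h import *
o=state()
ps=np.radians(-3.7); X=np.array([np.cos(ps),np.sin(ps)]); Y=np.array([-X[1],X[0]]); seat=np.array([.5152,-.3338])
for cam in ["wrist","side","top"]:
    i=ctrl.camera_info(cam); p,d=ctrl.camera(cam); np.savez(f"pics/{cam}36.npz",p=p,d=d); save(cam+"36",p)
    C=cloud(cam,i,d); hsv=cv2.cvtColor(p,cv2.COLOR_RGB2HSV)
    red=(d>0)&((hsv[...,0]<8)|(hsv[...,0]>172))&(hsv[...,1]>120)&(np.hypot(C[...,0]-.515,C[...,1]+.334)<.06)&(C[...,2]<.215)&(C[...,2]>.165)
    T=C[red]; top=T[T[:,2]>np.percentile(T[:,2],98)-.004]; r=cv2.minAreaRect((top[:,:2]*1000).astype(np.float32)); print(cam,len(T),"handle top",np.round(r[0],1),np.round(r[1],1),round(r[2],1),"z",np.round(np.percentile(T[:,2],[2,50,98]),4))
    # top face tilt
    t=T[T[:,2]>.197]
    if len(t)>50:
        A=np.c_[t[:,:2]-t[:,:2].mean(0),np.ones(len(t))]; c=np.linalg.lstsq(A,t[:,2],rcond=None)[0]; print("  top plane slope deg",np.round(np.degrees(np.arctan(c[:2])),2),"z",round(c[2],4))
    col=(d>0)&(hsv[...,1]<90)&(np.hypot(C[...,0]-.515,C[...,1]+.334)<.04)&(C[...,2]>.162)&(C[...,2]<.168)
    q=(C[col][:,:2]-seat)*1000
    if len(q)>5: print("  collar top",len(q),"sx",np.round(np.percentile(q@X,[1,99]),1),"sy",np.round(np.percentile(q@Y,[1,99]),1),"z",np.round(np.median(C[col][:,2]),4))
    pi=(d>0)&(hsv[...,0]>50)&(hsv[...,0]<80)&(hsv[...,1]>90)&(np.linalg.norm(C[...,:2]-[.5626,.052],axis=2)<.03)
    if pi.sum()>2: print("  pin",pi.sum(),np.round(np.median(C[pi],0),4),np.round(C[pi][:,2].max(),4))
    for q in ["gauge_weight","hex_set"]:
        s=ctrl.silhouettes(cam,q)
        if s: m=s[0]["mask"]&(d>0); print("  ",q,round(s[0]["p"],2),np.round(np.median(C[m],0),3))
C=cloud("side",ctrl.camera_info("side"),np.load("pics/side36.npz")["d"]); hs=cv2.cvtColor(np.load("pics/side36.npz")["p"],cv2.COLOR_RGB2HSV)
g=(hs[...,1]<90)&(np.hypot(C[...,0]-.513,C[...,1]+.339)<.022)&(C[...,2]>.02)&(C[...,2]<.15)
for a in np.arange(.02,.15,.01):
    s=g&(C[...,2]>a)&(C[...,2]<=a+.01)
    if s.sum()>3: print(round(a+.005,3),s.sum(),np.round(np.median(C[s][:,:2],0),4))
E
```

```text
t 36.7 tcp [ 0.5172 -0.3354  0.298 ] G(u,v,z) [ -65.1 -304.8  316.7] F [ 0.7 -0.2 -1. ] op 85.1 yaw -77.3 q6 0.58
wrist 1726 handle top [ 512.7 -335.2] [12.6 77.8] 12.7 z [0.1796 0.201  0.203 ]
  top plane slope deg [-5.25 -1.19] z 0.2011
  collar top 885 sx [-24.8  34.5] sy [-22.7  23.6] z 0.1648
  pin 48 [0.5622 0.0497 0.0774] 0.0831
   gauge_weight 0.85 [ 0.561 -0.515  0.031]
   hex_set 0.59 [ 0.45  -0.182  0.02 ]
side 344 handle top [ 511.9 -337.5] [14.4 77.4] 14.1 z [0.1727 0.1959 0.2023]
  top plane slope deg [6.49 1.66] z 0.2005
  collar top 130 sx [-25.2  34.1] sy [-25.   21.3] z 0.1643
   gauge_weight 0.54 [ 0.556 -0.529  0.029]
   hex_set 0.67 [ 0.445 -0.187  0.019]
top 78 handle top [ 507.7 -315.6] [11.6 36.2] 13.6 z [0.1824 0.2003 0.204 ]
  top plane slope deg [7.9  3.18] z 0.2009
  collar top 50 sx [-7.  27.8] sy [-9.3 26.9] z 0.1644
  pin 17 [0.561  0.0512 0.0809] 0.0849
   hex_set 0.55 [ 0.523 -0.013  0.104]
0.025 16 [ 0.5043 -0.3442]
0.035 29 [ 0.5052 -0.3451]
0.045 40 [ 0.5057 -0.3446]
0.055 37 [ 0.5083 -0.344 ]
0.065 45 [ 0.5114 -0.3386]
0.075 11 [ 0.5114 -0.3385]
0.085 13 [ 0.5105 -0.3389]
0.095 12 [ 0.5121 -0.339 ]
0.105 11 [ 0.5101 -0.3392]
0.115 12 [ 0.5108 -0.3389]
0.125 7 [ 0.5104 -0.3386]
```

```bash
python3 - <<'E'
from h import *
a=np.load("pics/side35.npz"); b=np.load("pics/side36.npz")
o=state(); print("F",np.round(o["wrist_force"],2),"dq",np.abs(o["dq"]).max())
print(ctrl.hand_in())
E
```

```text
t 37.15 tcp [ 0.5167 -0.335   0.2956] G(u,v,z) [ -65.5 -304.3  314.3] F [ 0.  -1.1 -0.6] op 84.8 yaw -77.3 q6 0.58
F [ 0.03 -1.08 -0.57] dq 0.004821884837344375
the job is handed in; nothing more can be done
None
```

The clamp is locked, and the key hangs back upright in its fork. I handed the job in at 37 s of the 72 s allowed.

**What I did**
- **Insertion:** I took the red T-key from the fork. The tool can only point down, so I let the funnel wall pivot the key in the grip to the shaft's 30 degrees. I lowered it until it stopped on the stem. When I loosened the grip it turned about 0.2 rad by itself and dropped fully over the stem, to a measured depth of about 116 mm.
- **Turning:** I used the half-open jaws as a fork to turn the handle clockwise to the stop. Pushing a little further only raised the force; the pin did not move.
- **Return:** I backed the handle off within its play, gripped its two ends, and drew the key out. I stood it upright against the funnel, hung it in the fork and raised the gripper clear.

**Last checks**
- **Pin:** The last good readings put it at about 81 mm, up from 67 to 68 mm at the start, which matches the full 14 mm rise. It did not change when the key was backed off or drawn out. The last wrist-camera median was lower, at 77 mm. That view was from far off, and its highest point still read 83 mm.
- **Key:** It stands within about 1 degree of vertical, and the collar and handle are at their starting heights. It sits 2 to 3 mm nearer the open end than my estimate of the fork's centre.
- **Bystanders:** The hex key set and gauge weight measured where they were at the start. One top-camera detection labelled the clamp as the hex set, and I discounted it.
- **Forces:** The readings I took stayed below about 21 N, and the gripper touched nothing at the end.

I reached the 40-picture viewing limit just before hanging the key. From there I checked by depth and colour measurements only, without looking at pictures.

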